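# Load the shaker, clip its hold-down cover and start it

### The job

The pigment dispersions have settled: put every small amber bottle with a black cap that stands on the open bench upright into an empty pocket of the shaker's insert, leaving the bottles already in it in their pockets. Then lay the hold-down cover on the ledges between the two end brackets, fasten it with the two red spring clips, one at each end, each pinching the cover's upright tab and the bracket's upright plate together, and at last turn the run knob clockwise past its click to the green mark. Do not disturb the flask in front of the shaker and the black ink pot to its left.

Things in the scene. Friction and masses are not known exactly. Their poses are not given: they have to be found in the camera images.
- shaker: white bench-top orbital shaker, fixed, 240 (x) x 250 (y) mm, deck 55 mm high; origin under its centre at bench level, its front (-x) with the control panel towards the robot, y to its left. On the aluminium platform of its rear half stand a dark bottle insert and, at the left and right ends, two upright steel end brackets. It does not really shake here.
- insert (a point): centre of the insert at the height of the pocket floors (72 mm above the bench); axes as the shaker's. 2 x 3 round pockets, 39 mm across, 34 mm deep with 3 mm chamfers, lie at x = -27 and +27 mm, y = -54, 0 and +54 mm from here. Each takes one bottle; one or two are already taken.
- cover_seat (a point): where the cover's origin belongs: the middle, at the height of the ledges, 79 mm above the pocket floors; axes as the shaker's. Each end bracket is a plate 78 mm long (x), 3 mm thick, inner face 95 mm from here in y, rising 30 mm above its ledge, which reaches 12 mm inwards and has an 8 mm high lip at each end, 72 mm apart in x; a tongue of the cover drops between the lips.
- end_left (a point): left (+y) end bracket: the middle (x) of its top edge, 30 mm above the ledge, in y midway through bracket plate and cover tab together when the cover lies centred (94 mm from cover_seat); axes as the shaker's. Plate and tab together, with the gap, are 6 to 10 mm thick; both stand 27 mm clear above the cover's sheet.
- end_right (a point): the same at the right (-y) end bracket.
- cover: hold-down cover, aluminium sheet 3 mm thick, 160 g (varies), lying flat on the bench: main plate 110 (x) x 156 (y) mm; at both y ends a tongue 60 mm wide (x) ending in an upright tab 60 mm wide, 3 mm thick, outer face 93 mm from the middle (2 mm of play to each bracket), top 30 mm above the underside. Origin at the centre of its underside, z up. Fits either way round.
- cover_handle (a point): middle of the cover's black bridge handle, 37 mm above its underside: bar 86 mm long (along x of the cover), 12 mm wide and high, on two feet at x = +38 and -38 mm, free underneath between them.
- tray: blue open accessory tray, fixed, 110 (x) x 180 (y) x 45 mm high, walls 6 mm; origin under its centre. The clips sit on its long wall at x = -52 mm, the one nearer the robot; what lies in it is low.
- clip_a: red sprung peg-type clip, 26 mm wide (its x), 87 mm tall, 60 g; origin midway between the jaw tips, z up from jaws to handles, y the line along which jaws and handles open and close. Hinge pin 38 mm above the tips, along x; an edge can enter the jaws 20 mm deep, up to a stop; the rubber pads are the lowest 9 mm. It begins clipped upright on the tray's near rim, tips 20 mm below the rim's top.
- clip_b: the second red spring clip, the same as clip_a.
- clip_a_jaw (a joint): opening of clip_a, rad: 0 with 6 mm between the jaw pads (as it begins), -0.1 shut on nothing, 0.42 fully squeezed, a stop: jaws 22 mm open. The spring shuts the jaws with about 8 N.
- clip_a_grip (a point): middle between clip_a's two flat handles, 70 mm above the jaw tips; axes as clip_a's. Handles 26 mm wide (x), from 42 to 86 mm above the tips; at rest they splay, outer faces 27 mm apart at 50 mm height, 41 mm at 85 mm; squeezed to the stop they are parallel, outer faces 21 mm apart, which takes 8 to 14 N here. The clip comes off an edge only with its handles squeezed.
- clip_b_jaw (a joint): the same for clip_b.
- run_knob (a joint): angle of the run knob, rad, growing clockwise seen from above: 0 off (bar at the white mark), 1.2 run (green mark), stops at both ends. A sprung over-centre toggle holds it in either place: turning takes up to 0.12 N m; past 0.6 it clicks on towards 1.2 by itself, let go before that it springs back.
- knob_grip (a point): on the knob's vertical axis at mid-height of its bar grip (76 mm above the bench); axes turn with the knob. The black bar is 42 mm long (along x of this point), 14 mm wide, 22 mm high (its top is 11 mm above this point), on a round skirt of 42 mm.
- bottle_1: amber dropper bottle, 35 mm across, 76 mm tall, body straight up to 33 mm, then tapering to a black cap 21 mm across that spans z = 60 to 76 mm (grip it there); origin at the centre of its underside, z up; 60 g, varies. Stands on the bench at the start; may be absent.
- bottle_2: amber dropper bottle, 35 mm across, 76 mm tall, body straight up to 33 mm, then tapering to a black cap 21 mm across that spans z = 60 to 76 mm (grip it there); origin at the centre of its underside, z up; 60 g, varies. Stands on the bench at the start; may be absent.
- bottle_3: amber dropper bottle, 35 mm across, 76 mm tall, body straight up to 33 mm, then tapering to a black cap 21 mm across that spans z = 60 to 76 mm (grip it there); origin at the centre of its underside, z up; 60 g, varies. Stands on the bench at the start; may be absent.
- bottle_4: amber dropper bottle, 35 mm across, 76 mm tall, body straight up to 33 mm, then tapering to a black cap 21 mm across that spans z = 60 to 76 mm (grip it there); origin at the centre of its underside, z up; 60 g, varies. Stands on the bench at the start; may be absent.
- loaded_1: amber dropper bottle, 35 mm across, 76 mm tall, body straight up to 33 mm, then tapering to a black cap 21 mm across that spans z = 60 to 76 mm (grip it there); origin at the centre of its underside, z up; 60 g, varies. Stands in a pocket of the insert at the start; may be absent.
- loaded_2: amber dropper bottle, 35 mm across, 76 mm tall, body straight up to 33 mm, then tapering to a black cap 21 mm across that spans z = 60 to 76 mm (grip it there); origin at the centre of its underside, z up; 60 g, varies. Stands in a pocket of the insert at the start; may be absent.
- loaded_3: amber dropper bottle, 35 mm across, 76 mm tall, body straight up to 33 mm, then tapering to a black cap 21 mm across that spans z = 60 to 76 mm (grip it there); origin at the centre of its underside, z up; 60 g, varies. Stands in a pocket of the insert at the start; may be absent.
- flask: glass conical flask, 63 mm across, 105 mm tall, a bystander; origin under its centre.
- ink_pot: black-lidded ink pot, 56 mm across, 63 mm tall, a bystander; origin under its centre.
Mind the look-alikes: they are no part of the job. Leave any turquoise or white look-alike of the bottle_1 alone.

How it is judged:
By the outcome, as a careful person would: the job done as asked, in the order asked, and still so for the second after the job is handed in, with the robot touching nothing.
Of bottle_1, bottle_2, bottle_3, bottle_4 only 2 to 4 are there at a start; the rules pass over those that are not, and their reading is None.
Of loaded_1, loaded_2, loaded_3 only 1 to 2 are there at a start; the rules pass over those that are not, and their reading is None.
At some moment in a run one of cover may be knocked a few centimetres aside while the robot is not near it.
It also fails if it takes over 210 s, if anything falls off the work surface, if the arm or the gripper's body presses on something with over 40 N, if the wrist force passes 120 N, or if a joint passes its speed limit or range.

### The arm

A 6-joint arm with a two-finger parallel gripper is mounted at the origin on a cart in front of the work surface, level with it; the furniture and walls round the work are solid. World frame = base frame: x ahead of the robot, y to its left, z up, the work surface at z = 0. Lengths are in m, angles in rad, forces in N, time in s.
With the tool pointing down it reaches from about 0.35 to 0.775 m from the base axis. Payload 5.5 kg.
Tool frame: the origin (TCP) lies on the centre line of the jaws, within the pads' length; the fingertips stand 11 mm ahead of it and the grasp point (between the pads) lies 8 mm behind it; z points along the fingers, y is the line along which they close (so a half turn about z gives the same grasp; the last joint's range is limited). The gripper opens to 85 mm and grips with 20 to 120 N. Pads are 22 mm wide; open, the fingers measure 114 mm over their backs; the gripper's body (76 mm by 85 mm) begins 54 mm behind the grasp point. The pads swing forward as they close: fully open they stand 13 mm farther back than shut.
Start: joints at [-1.341, 0.313, 0.046, 1.304, 0, 1.431], TCP at [0.208, -0.536, 0.242] pointing down, gripper open.
Joint ranges: [-2.76, 2.76], [-0.86, 1.69], [-1.03, 1.26], [-2.2, 2.34], [-1.47, 1.5], [-3.14, 3.14]. Speed limits (rad/s): [2.57, 2.57, 3.14, 3.14, 3.14, 3.14].

### API

Orientations are given as a unit quaternion [w, x, y, z].
In Python, from workcell import get_state, eyes, env gives the robot as it stands.
- The arm moves only by the shell command python3 -m inch 'ROWS' [OPENING] [FORCE]. ROWS is JSON, one flat list of numbers, 4 for each row, row after row: the shift along the tool's x, y, z in cm, then the turn about the tool's z in rad. A call has exactly 5 rows; each row shifts and turns the commanded pose from where the row before left it, along the tool's axes as they then stand; what a row does not reach is not made up. A row lasts 1/12 s, in which the tool goes at most 41.7 mm and 7.16 degrees, less where a joint would pass 70% of its speed; a pose out of reach is approached as far as the arm can. A call is refused whole if a number of a shift passes 4.17 or a number of a turn 0.125, either way. A call with a gripper value outside its range is refused whole. OPENING is the opening, from -1 (shut) to 1 (fully open), set as the call begins (- or left out, the last holds). The fingers move at their own pace and stop on an object; FORCE is the grip in N (left out, the last holds). Time passes only in rows, so rows that do not move let the fingers close, or fill a call up. It gives the time, the measured TCP pose, the force, the opening and the grip force at its end, in the units of the state.
- get_state(): the state, without advancing time (a new reading comes with each control period).
- eyes.read_camera(name): name is "scene" or "top" or "wrist"; returns the picture (480x640x3 uint8, red, green, blue); there is no depth.
- eyes.camera_info(name): a dict with "fovy" (degrees; the focal length in pixels is half the picture's height over the tangent of half this angle, whatever the lens; pixels are square), "cx", "cy" (the principal point, pixels), "xyz" and "orientation" of the camera in the world. Camera axes: x right, y down, z forward; pixel columns grow to the right and rows downward; lengths in m; the calibration is good to about 2 mm. A picture is of the moment at which its call begins: read the wrist's pose just before it. camera_info takes no time and is no camera call; for the wrist camera it gives the pose at the moment of the call.
- env.hand_in(): hands the job in; it is judged then, once.
The state is a dict: "clock": time; "joint_pos": joint angles; "qvel": joint speeds; "tau": joint torques, N m; "tcp_pos": TCP position; "orientation": TCP orientation; "wrist_force": force on the tool from outside, world axes, zero at the start; "ft_torque": the same for the moment, N m; "finger_gap": finger opening in m; "grip_force": force on a finger pad.
Only numpy, scipy, OpenCV 4.12 (cv2) and the standard library are available. Lean on these libraries where they do the work, as an engineer would, in place of code of your own. Each camera call takes 0.05 s, during which the arm holds its last target. There are 200 camera calls.

## Working session

There is one attempt and no reset: what is moved stays moved. The work goes in short steps, Python scripts to look and compute and a shell command to move; the robot and the scene stay as the last step left them, time stands still between calls to the robot, and variables do not carry over. Pictures are saved under pics/ and viewed, at most 14 in all, crops included, and the job is handed in when it is done.

```bash
ls; mkdir -p pics; python3 - <<'E'
from workcell import get_state, eyes, env
import cv2
s=get_state(); print({k:s[k] for k in('clock','tcp_pos','orientation','finger_gap')})
for n in('scene','top','wrist'):
    print(n,eyes.camera_info(n)); 
for n in('scene','top'):
    cv2.imwrite(f'pics/{n}0.png',eyes.read_camera(n)[:,:,::-1])
E
```

```text
pics
{'clock': 0.0, 'tcp_pos': array([ 0.2076605 , -0.53566947,  0.24139486]), 'orientation': array([-9.22112353e-04,  9.82958630e-01,  1.83824581e-01, -6.49826584e-05]), 'finger_gap': 0.0854435700794159}
scene {'fovy': 54.329394569819904, 'cx': 319.69093316500454, 'cy': 234.58784650130784, 'xyz': array([-0.32350203, -0.44447102,  0.89546249]), 'orientation': array([-0.37114759,  0.77575363, -0.45832775,  0.22448041])}
top {'fovy': 44.54996000740611, 'cx': 320.39316000961986, 'cy': 237.98130664808227, 'xyz': array([ 2.91805315e-01, -4.74972374e-04,  1.59200270e+00]), 'orientation': array([-0.05629833,  0.70655789, -0.70300151,  0.05826934])}
wrist {'fovy': 58.2350187614002, 'cx': 317.2737058872991, 'cy': 241.207741097172, 'xyz': array([ 0.28221555, -0.50733766,  0.37263594]), 'orientation': array([ 0.12910647,  0.81492916, -0.55778369, -0.0899963 ])}
```

View pics/top0.png

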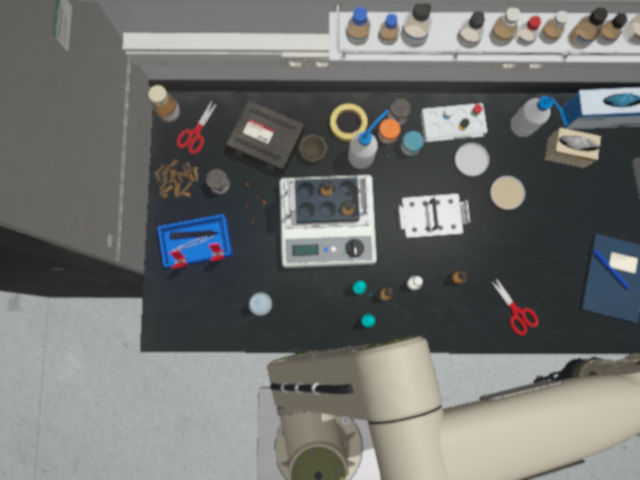

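View pics/scene0.png

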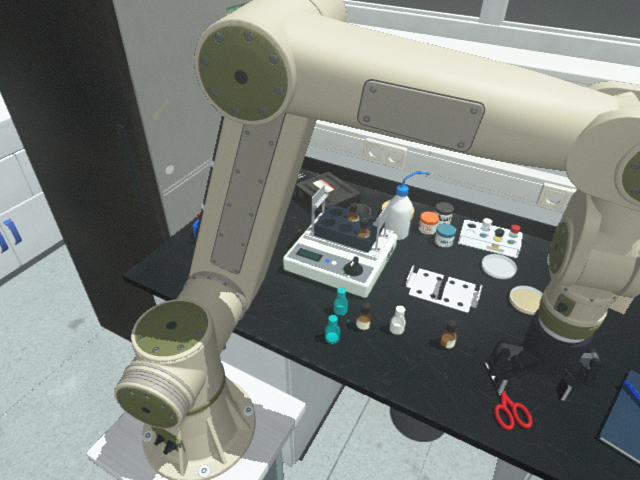

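```bash
cat > h.py <<'E'
import numpy as np, cv2, sys
from scipy.spatial.transform import Rotation as R
from workcell import get_state, eyes, env
def rot(q): return R.from_quat([q[1],q[2],q[3],q[0]]).as_matrix()
def foc(c): return 240/np.tan(np.radians(c['fovy'])/2)
def ray(c,u,v):
    d=np.array([(u-c['cx'])/foc(c),(v-c['cy'])/foc(c),1]); return rot(c['orientation'])@d
def p2w(c,u,v,z):
    d=ray(c,u,v); o=np.array(c['xyz']); return o+d*(z-o[2])/d[2]
def w2p(c,p):
    q=rot(c['orientation']).T@(np.array(p)-c['xyz']); return np.array([q[0]/q[2]*foc(c)+c['cx'],q[1]/q[2]*foc(c)+c['cy']])
def snap(n,f):
    c=eyes.camera_info(n); im=eyes.read_camera(n)[:,:,::-1].copy(); cv2.imwrite(f'pics/{f}.png',im)
    np.save(f'pics/{f}.npy',c,allow_pickle=True); return c,im
def load(f): return np.load(f'pics/{f}.npy',allow_pickle=True).item(),cv2.imread(f'pics/{f}.png')
def tool(s=None):
    s=s or get_state(); return np.array(s['tcp_pos']),rot(s['orientation'])
def yaw(): # tool x axis heading and tilt
    p,M=tool(); return p,np.arctan2(M[1,0],M[0,0]),M[:,2]
def goto(x,y,z,th=None):
    """print cm shift in tool axes, and turn (about tool z) to put tool x heading at th (mod pi)"""
    p,M=tool(); d=M.T@(np.array([x,y,z])-p)*100
    s=f'shift {np.round(d,2)}'
    if th is not None:
        cur=np.arctan2(M[1,0],M[0,0]); t=-(th-cur); t=(t+np.pi/2)%np.pi-np.pi/2; s+=f' turn {t:.3f}'
    print(s, 'tcp',np.round(p,4),'hd',round(np.arctan2(M[1,0],M[0,0]),3),'q6',round(get_state()['joint_pos'][5],2))
E
python3 - <<'E'
from h import *
c=eyes.camera_info('top'); np.save('pics/top0.npy',c,allow_pickle=True)
im=cv2.imread('pics/top0.png')
for n,(u,v,z) in dict(amb1=(386,294,.07),amb2=(459,277,.07),sh_tl=(280,178,.055),sh_tr=(373,176,.055),sh_bl=(281,267,.055),sh_br=(376,264,.055),load1=(327,188,.148),load2=(348,209,.148),cov=(433,215,.03),flask=(260,303,.1),ink=(217,181,.06),clip1=(180,258,.08),clip2=(216,253,.08),traytl=(159,227,.045),traybr=(231,255,.045),knob=(354,247,.08)).items(): print(n,np.round(p2w(c,u,v,z),3))
a=cv2.resize(im[160:340,150:480],None,fx=2.4,fy=2.4,interpolation=cv2.INTER_CUBIC); cv2.imwrite('pics/top0c.png',a)
E
```

```text
amb1 [ 0.395 -0.175  0.07 ]
amb2 [ 0.44  -0.366  0.07 ]
sh_tl [0.707 0.106 0.055]
sh_tr [ 0.714 -0.146  0.055]
sh_bl [0.465 0.099 0.055]
sh_br [ 0.475 -0.151  0.055]
load1 [ 0.656 -0.02   0.148]
load2 [ 0.602 -0.073  0.148]
cov [ 0.612 -0.31   0.03 ]
flask [0.368 0.148 0.1  ]
ink [0.696 0.275 0.06 ]
clip1 [0.485 0.36  0.08 ]
clip2 [0.498 0.267 0.08 ]
traytl [0.573 0.429 0.045]
traybr [0.498 0.234 0.045]
knob [ 0.516 -0.092  0.08 ]
```

View pics/top0c.png

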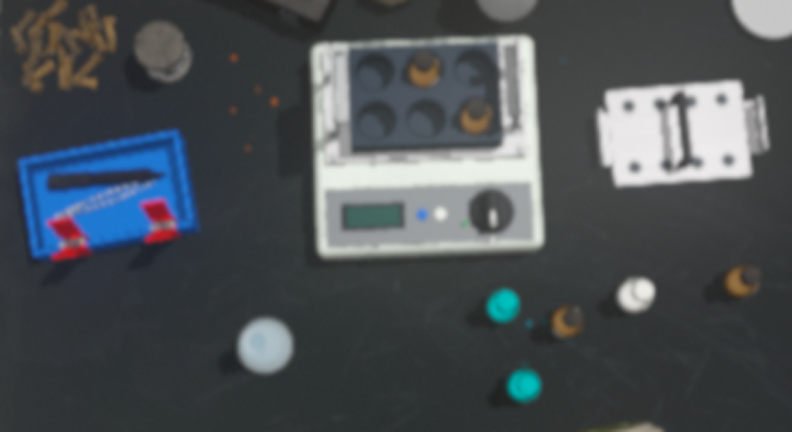

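```bash
python3 - <<'E'
from h import *
c=eyes.camera_info('wrist'); p,M=tool(); print('cam in tool',np.round(M.T@(c['xyz']-p),4)); print(np.round(M.T@rot(c['orientation']),3))
goto(0.41,-0.26,0.27,np.pi/2)
E
```

```text
cam in tool [ 0.0797  0.0003 -0.1312]
[[ 0.    -0.95  -0.311]
 [ 1.     0.    -0.001]
 [ 0.001 -0.311  0.95 ]]
shift [ 28.83 -18.4   -2.81] turn -1.201 tcp [ 0.2077 -0.5357  0.2415] hd 0.37 q6 1.43
```

```bash
python3 -m inch '[2.88,-1.84,-0.28,0, 2.88,-1.84,-0.28,0, 2.88,-1.84,-0.28,0, 2.88,-1.84,-0.28,0, 2.88,-1.84,-0.28,0]' 0 20
python3 -m inch '[2.88,-1.84,-0.28,0, 2.88,-1.84,-0.28,0, 2.88,-1.84,-0.28,0, 2.88,-1.84,-0.28,0, 2.88,-1.84,-0.28,0]'
python3 -m inch '[0,0,0,-0.12,0,0,0,-0.12,0,0,0,-0.12,0,0,0,-0.12,0,0,0,-0.12]'
python3 -m inch '[0,0,0,-0.12,0,0,0,-0.12,0,0,0,-0.12,0,0,0,-0.12,0,0,0,-0.12]'
python3 - <<'E'
from h import *
goto(0.41,-0.26,0.27,np.pi/2); print(get_state()['finger_gap'])
c,im=snap('wrist','w1'); snap('top','top1')
for n,p in dict(a1=(.395,-.175,.07),a2=(.44,-.366,.07)).items(): print(n,w2p(c,p))
E
```

```text
clock: 0.52
tcp_pos: [0.3093, -0.3968, 0.2559]
orientation: [-0.0, 0.983, 0.184, -0.0]
wrist_force: [0.6, -0.2, -0.1]
finger_gap: 0.0426
grip_force: 0.0
clock: 0.93
tcp_pos: [0.4103, -0.2589, 0.2702]
orientation: [-0.0, 0.983, 0.184, -0.0]
wrist_force: [0.4, -0.3, -0.6]
finger_gap: 0.0424
grip_force: 0.0
clock: 1.35
tcp_pos: [0.4098, -0.2601, 0.2699]
orientation: [-0.0, 0.883, 0.469, -0.0]
wrist_force: [-0.3, 0.3, 0.1]
finger_gap: 0.0424
grip_force: 0.0
clock: 1.77
tcp_pos: [0.4096, -0.2603, 0.2699]
orientation: [-0.0, 0.705, 0.709, -0.0]
wrist_force: [-1.1, -0.2, 0.1]
finger_gap: 0.0427
grip_force: 0.0
shift [ 0.03  0.04 -0.01] turn 0.005 tcp [ 0.4096 -0.2603  0.2699] hd 1.576 q6 0.83
0.04271972298877692
a1 [298.07117104  92.28037217]
a2 [352.09510039 326.50338217]
```

View pics/w1.png

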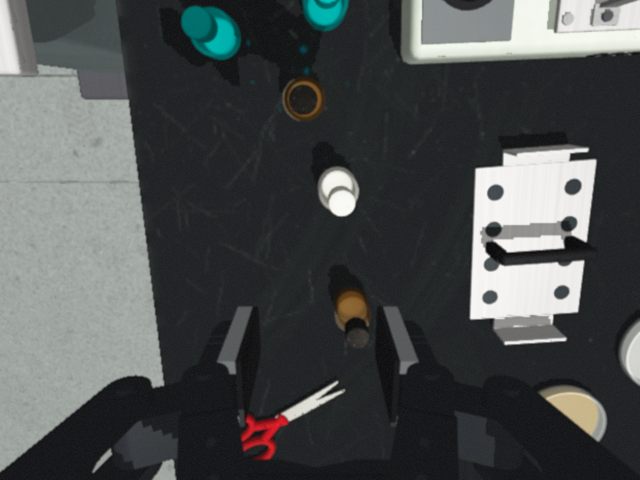

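View pics/top1.png

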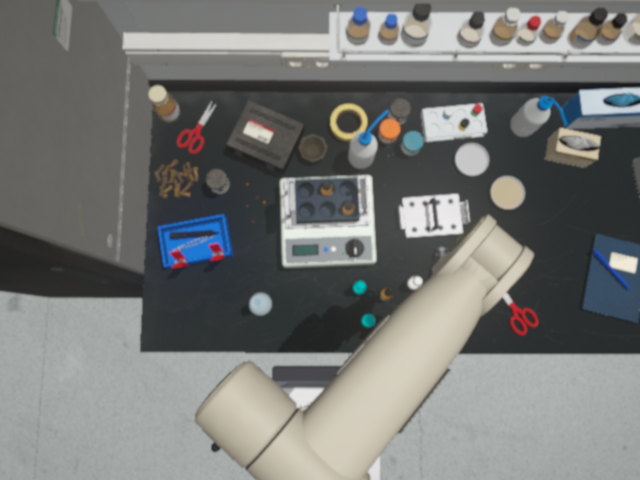

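```bash
python3 - <<'E'
from h import *
c,im=load('w1')
for n,(u,v,z) in dict(a1=(303,99,.076),a2=(357,332,.076),a2body=(352,302,.033),t1=(199,21,.076),t2=(323,5,.076),w=(342,202,.076),cTL=(475,167,.003),cTR=(597,159,.003),cBL=(470,319,.003),cBR=(580,318,.003),h1=(493,250,.043),h2=(588,249,.043)).items(): print(n,np.round(p2w(c,u,v,z),4))
s=cv2.imread('pics/scene0.png')
A=cv2.resize(s[280:360,310:470],(800,400),interpolation=cv2.INTER_CUBIC); B=np.hstack([cv2.resize(im[60:140,263:343],(200,200)),cv2.resize(im[265:365,310:410],(200,200)),cv2.resize(im[165:225,310:370],(200,200)),cv2.resize(im[0:70,170:240],(200,200))])
cv2.imwrite('pics/conf.png',np.vstack([A,B]))
E
```

```text
a1 [ 0.3988 -0.1796  0.076 ]
a2 [ 0.4438 -0.3679  0.076 ]
a2body [ 0.4425 -0.3608  0.033 ]
t1 [ 0.3282 -0.1296  0.076 ]
t2 [ 0.4125 -0.1195  0.076 ]
w [ 0.4284 -0.2549  0.076 ]
cTL [ 0.5542 -0.2379  0.003 ]
cTR [ 0.6648 -0.2301  0.003 ]
cBL [ 0.5675 -0.394   0.003 ]
cBR [ 0.6807 -0.3922  0.003 ]
h1 [ 0.5641 -0.3048  0.043 ]
h2 [ 0.6474 -0.3034  0.043 ]
```

View pics/conf.png

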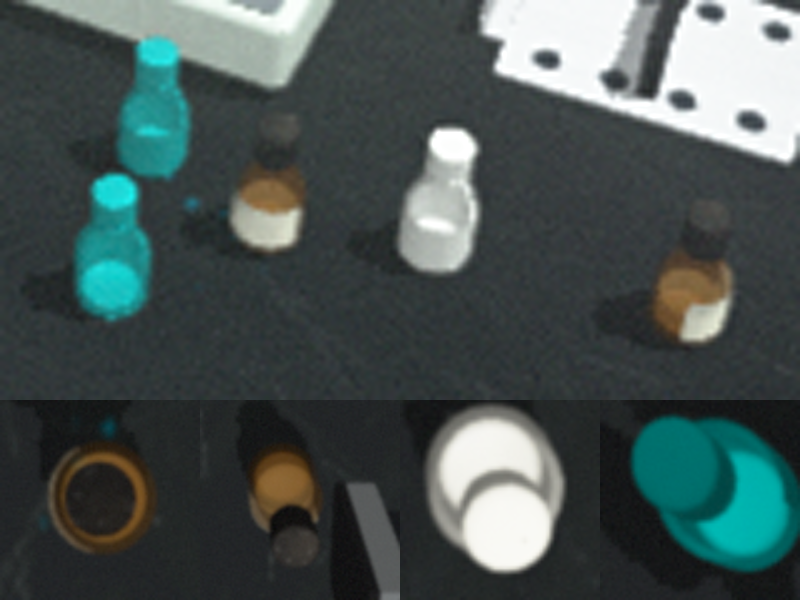

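```bash
python3 -m inch '[1.62,-0.22,2.8,0,1.62,-0.22,2.8,0,1.62,-0.22,2.8,0,1.62,-0.22,2.8,0,1.62,-0.22,2.8,0]' | tail -6
python3 - <<'E'
from h import *
goto(.3985,-.1795,.071,np.pi/2)
E
python3 -m inch '[0,0,1.2,0,0,0,1.2,0,0,0,1.2,0,0,0,1.2,0,0,0,1.1,0]' 
python3 -m inch '[0,0,0,0,0,0,0,0,0,0,0,0,0,0,0,0,0,0,0,0]' -1 30
python3 -m inch '[0,0,0,0,0,0,0,0,0,0,0,0,0,0,0,0,0,0,0,0]'
```

```text
clock: 2.28
tcp_pos: [0.3985, -0.1787, 0.129]
orientation: [0.0, 0.709, 0.705, -0.0]
wrist_force: [-0.0, 0.7, 0.5]
finger_gap: 0.0427
grip_force: 0.0
shift [-0.08  0.    5.8 ] turn -0.005 tcp [ 0.3985 -0.1787  0.129 ] hd 1.566 q6 0.97
clock: 2.7
tcp_pos: [0.3987, -0.1792, 0.0705]
orientation: [-0.0, 0.709, 0.705, -0.0]
wrist_force: [-0.4, -0.0, -0.9]
finger_gap: 0.0429
grip_force: 0.0
clock: 3.12
tcp_pos: [0.3994, -0.1798, 0.072]
orientation: [0.001, 0.708, 0.707, 0.0]
wrist_force: [0.1, 0.2, -1.1]
finger_gap: 0.0194
grip_force: 29.3
clock: 3.53
tcp_pos: [0.3989, -0.1795, 0.0713]
orientation: [0.0, 0.707, 0.707, -0.0]
wrist_force: [-0.1, -0.1, 0.3]
finger_gap: 0.0193
grip_force: 29.3
```

```bash
python3 -m inch '[0,0,-2,0,0,0,-3,0,0,0,-3,0,0,0,-2,0,0,0,-1,0]' |tail -2
python3 -m inch '[1.5,2,-2,0,1.5,2,-2,0,1.5,2,-2,0,1.5,2,-2,0,1.5,2,-2,0]'|tail -2
python3 -m inch '[1.5,2,-2,0,1.5,2,-2,0,1.5,2,-2,0,1.5,2,-2,0,1.5,2,-2,0]'
python3 - <<'E'
from h import *
c,im=snap('wrist','w2'); goto(.602,-.021,.2,np.pi/2+.033)
E
```

```text
finger_gap: 0.0193
grip_force: 29.4
finger_gap: 0.0193
grip_force: 29.4
clock: 4.78
tcp_pos: [0.5998, -0.0287, 0.3822]
orientation: [0.0, 0.707, 0.707, 0.0]
wrist_force: [0.6, 0.1, 0.6]
finger_gap: 0.0196
grip_force: 29.4
shift [ 0.55 -0.33 18.51] turn -0.032 tcp [ 0.6039 -0.0266  0.3852] hd 1.572 q6 1.39
```

View pics/w2.png

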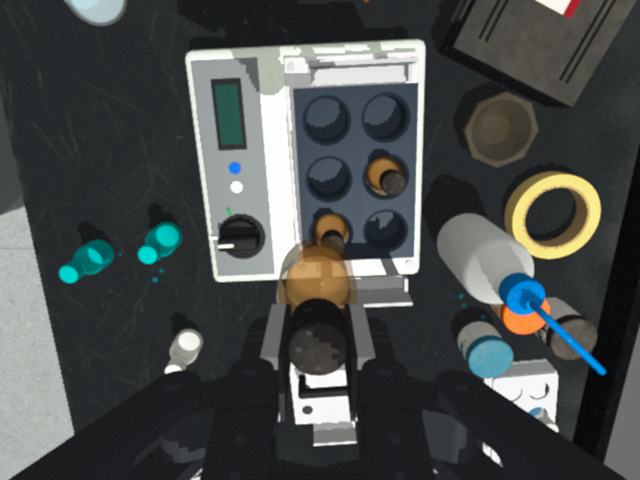

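```bash
python3 - <<'E'
from h import *
from scipy.optimize import least_squares
c,im=load('w2'); print(c['xyz'])
px={'fl':(326.5,119),'bl':(385,117),'fm':(329.5,178),'br':(385.5,231)}
loc={'fl':(-27,54),'bl':(27,54),'fm':(-27,0),'br':(27,-54)}
W={k:p2w(c,*px[k],.106) for k in px}
for k in W: print(k,np.round(W[k],4))
f=lambda t:np.concatenate([(np.array([t[0]+np.cos(t[2])*loc[k][0]/1e3-np.sin(t[2])*loc[k][1]/1e3,t[1]+np.sin(t[2])*loc[k][0]/1e3+np.cos(t[2])*loc[k][1]/1e3])-W[k][:2])*1e3 for k in W])
r=least_squares(f,[.63,-.02,.03]); print(r.x,np.round(r.fun,1))
for u,v in [(187,52),(423,40),(418,272),(215,281)]: print(np.round(p2w(c,u,v,.055),4))
cr=im[30:310,180:440]; cv2.imwrite('pics/w2c.png',cv2.resize(cr,None,fx=2.1,fy=2.1,interpolation=cv2.INTER_CUBIC))
E
```

```text
[0.59994088 0.0507301  0.51334337]
fl [0.608  0.0348 0.106 ]
bl [0.6612 0.0365 0.106 ]
fm [ 0.6112 -0.0191  0.106 ]
br [ 0.6669 -0.0716  0.106 ]
[ 0.6374403  -0.01831082  0.04479266] [ 0.  -0.4  0.8  0.3 -0.7 -0.4 -0.1  0.6]
[0.4721 0.0961 0.055 ]
[0.7023 0.1066 0.055 ]
[ 0.7149 -0.136   0.055 ]
[ 0.4815 -0.147   0.055 ]
```

View pics/w2c.png

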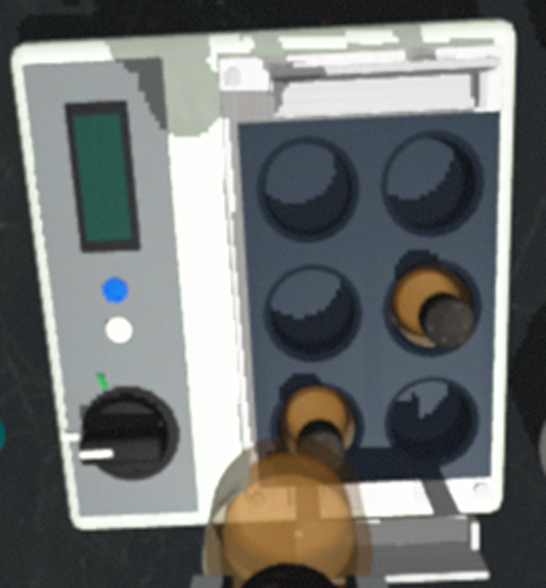

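```bash
python3 -m inch '[0,0,0,0,0,0,0,0,0,0,0,0,0,0,0,0,0,0,0,0]'
python3 - <<'E'
from h import *
goto(.6104,-.0195,.19,np.pi/2+.045)
E
```

```text
clock: 5.25
tcp_pos: [0.598, -0.0303, 0.3807]
orientation: [-0.001, 0.708, 0.706, -0.001]
wrist_force: [0.1, -0.3, -1.3]
finger_gap: 0.0192
grip_force: 29.5
shift [ 1.08  1.27 19.07] turn -0.047 tcp [ 0.598  -0.0303  0.3807] hd 1.569 q6 1.39
```

```bash
python3 -m inch '[0.22,0.24,3.8,-0.01,0.22,0.24,3.8,-0.01,0.22,0.24,3.8,-0.01,0.22,0.24,3.8,-0.01,0.22,0.24,3.8,0]' |tail -1
python3 -m inch '[0,0,0,0,0,0,0,0,0,0,0,0,0,0,0,0,0,0,0,0]' | grep -v grip
python3 - <<'E'
from h import *
goto(.6104,-.0195,.145,np.pi/2+.045)
E
```

```text
grip_force: 29.5
clock: 6.08
tcp_pos: [0.6126, -0.019, 0.1945]
orientation: [0.002, 0.693, 0.721, 0.001]
wrist_force: [-0.4, 0.6, -0.1]
finger_gap: 0.0199
shift [-0.03 -0.25  4.95] turn -0.006 tcp [ 0.6126 -0.019   0.1945] hd 1.609 q6 1.37
```

```bash
python3 -m inch '[0,-0.1,1,0,0,0,1,0,0,0,1,0,0,0,1,0,0,0,0.7,0]' 
python3 -m inch '[0,0,0,0,0,0,0,0,0,0,0,0,0,0,0,0,0,0,0,0]' | grep -v grip
python3 -m inch '[0,0,0,0,0,0,0,0,0,0,0,0,0,0,0,0,0,0,0,0]' | grep -v grip
```

```text
clock: 6.5
tcp_pos: [0.6091, -0.0184, 0.1424]
orientation: [-0.001, 0.693, 0.721, -0.001]
wrist_force: [-4.7, 0.8, 48.8]
finger_gap: 0.0195
grip_force: 36.7
clock: 6.92
tcp_pos: [0.6098, -0.0185, 0.144]
orientation: [-0.0, 0.693, 0.721, -0.0]
wrist_force: [-0.4, -0.3, -0.6]
finger_gap: 0.0197
clock: 7.33
tcp_pos: [0.6099, -0.0185, 0.1443]
orientation: [0.0, 0.693, 0.721, 0.0]
wrist_force: [0.7, -0.4, -1.1]
finger_gap: 0.0193
```

```bash
python3 -m inch '[0,0,0,0,0,0,0,0,0,0,0,0,0,0,0,0,0,0,0,0]' 0 | grep -v grip
python3 -m inch '[0,0,-1,0,0,0,-2,0,0,0,-3,0,0,0,-3,0,0,0,-1,0]' |grep -v grip
python3 - <<'E'
from h import *
goto(.4435,-.367,.13,np.pi/2)
E
```

```text
clock: 7.75
tcp_pos: [0.6099, -0.0185, 0.1444]
orientation: [0.0, 0.693, 0.721, 0.0]
wrist_force: [-0.4, -0.1, 0.5]
finger_gap: 0.0427
clock: 8.17
tcp_pos: [0.6116, -0.0188, 0.2499]
orientation: [0.003, 0.693, 0.721, 0.002]
wrist_force: [0.4, -0.3, 0.9]
finger_gap: 0.0429
shift [-34.12 -18.23  11.92] turn 0.039 tcp [ 0.6116 -0.0188  0.2499] hd 1.61 q6 1.37
```

```bash
python3 -m inch '[-3.41,-1.82,0,0,-3.41,-1.82,0,0,-3.41,-1.82,0,0,-3.41,-1.82,0,0,-3.41,-1.82,0,0]' |tail -1
python3 -m inch '[-3.41,-1.82,2,0,-3.41,-1.82,2,0,-3.41,-1.82,2,0,-3.41,-1.82,2,0,-3.41,-1.82,1,0]' |tail -1
python3 -m inch '[0,0,0,0.04,0,0,0,0,0,0,0,0,0,0,0,0,0,0,0,0]' |tail -1
python3 - <<'E'
from h import *
goto(.4435,-.367,.071,np.pi/2)
c,im=snap('wrist','w3'); print(w2p(c,(.4435,-.367,.076)))
# dark cap search around
for n,p in dict(a2=(.4435,-.367,.0)).items(): print(w2p(c,p))
E
```

```text
grip_force: 0.0
grip_force: 0.0
grip_force: 0.0
shift [-0.73 -0.16  8.75] turn 0.001 tcp [ 0.445  -0.3596  0.1585] hd 1.572 q6 0.75
[314.2629664  271.67640487]
[314.97871386 230.73511777]
```

View pics/w3.png

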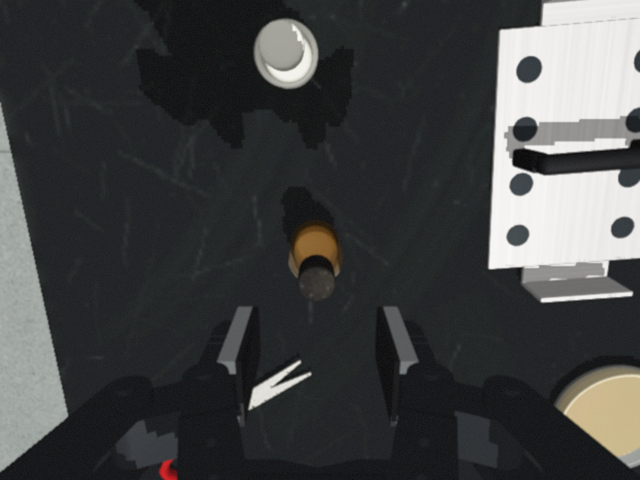

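```bash
python3 - <<'E'
from h import *
c,im=load('w3')
t=p2w(c,317,281,.076); print(t, p2w(c,315,257,.0),p2w(c,499,30,.003),p2w(c,490,269,.003))
goto(t[0],t[1],.071,np.pi/2)
E
```

```text
[ 0.44496877 -0.37239738  0.076     ] [ 0.44351412 -0.38661964  0.        ] [ 0.55451219 -0.23955236  0.003     ] [ 0.5686267  -0.39445173  0.003     ]
shift [-1.28 -0.02  8.74] turn 0.001 tcp [ 0.4451 -0.3596  0.1584] hd 1.572 q6 0.75
```

```bash
python3 -m inch '[-0.3,0,1.8,0,-0.3,0,1.8,0,-0.3,0,1.8,0,-0.3,0,1.8,0,0,0,1.4,0]' |grep -v grip
python3 -m inch '[0,0,0,0,0,0,0,0,0,0,0,0,0,0,0,0,0,0,0,0]' -1 30 | grep -v ori
python3 -m inch '[0,0,0,0,0,0,0,0,0,0,0,0,0,0,0,0,0,0,0,0]'| grep -v ori
python3 -m inch '[0,0,-1,0,0,0,-2,0,0,0,-3,0,0,0,-3,0,0,0,-2,0]' |grep -v ori
python3 - <<'E'
from h import *
x=.6374-.027*np.cos(.0448)-.054*np.sin(.0448); y=-.0183-.027*np.sin(.0448)+.054*np.cos(.0448)
print(x,y); goto(x,y,.19,np.pi/2+.045)
E
```

```text
clock: 9.88
tcp_pos: [0.4448, -0.3718, 0.0709]
orientation: [0.0, 0.707, 0.707, -0.0]
wrist_force: [-0.3, -0.0, -0.3]
finger_gap: 0.043
clock: 10.3
tcp_pos: [0.4449, -0.3729, 0.073]
wrist_force: [0.1, -0.2, -0.9]
finger_gap: 0.0194
grip_force: 29.9
clock: 10.72
tcp_pos: [0.4441, -0.3725, 0.0718]
wrist_force: [-0.0, -0.3, -0.7]
finger_gap: 0.0191
grip_force: 29.9
clock: 11.13
tcp_pos: [0.4447, -0.373, 0.1853]
wrist_force: [1.0, -1.8, 0.3]
finger_gap: 0.0196
grip_force: 29.9
0.6080086996658906 0.03443662356152677
shift [40.76 16.29 -0.53] turn -0.046 tcp [ 0.4447 -0.373   0.1853] hd 1.57 q6 0.74
```

```bash
python3 -m inch '[2.7,1.08,-2.1,0,2.7,1.08,-2.1,0,2.7,1.08,-2.1,0,2.7,1.08,-2.1,0,2.7,1.08,-2.1,0]' |tail -1
python3 -m inch '[2.7,1.08,0,0,2.7,1.08,0,0,2.7,1.08,0,0,2.7,1.08,0,-0.025,2.7,1.08,0,-0.02]' |tail -1
python3 -m inch '[2.7,1.08,0,0,2.7,1.08,0,0,2.7,1.08,0,0,2.7,1.08,0,0,2.7,1.08,0,0]' |tail -1
python3 -m inch '[0,0,0,0,0,0,0,0,0,0,0,0,0,0,0,0,0,0,0,0]'| grep -v ori
python3 - <<'E'
from h import *
goto(.608,.0344,.19,np.pi/2+.045)
E
```

```text
grip_force: 29.9
grip_force: 29.9
grip_force: 29.9
clock: 12.8
tcp_pos: [0.5995, 0.0338, 0.287]
wrist_force: [-0.5, 0.5, -1.3]
finger_gap: 0.0196
grip_force: 29.9
shift [0.02 0.85 9.7 ] turn -0.003 tcp [0.5995 0.0338 0.287 ] hd 1.613 q6 1.45
```

```bash
python3 -m inch '[0,0.2,2,0,0,0.2,2.2,0,0,0.2,2.2,0,0,0.2,2.0,0,0,0.05,1.3,0]' |tail -1
python3 -m inch '[0,0,0,0,0,0,0,0,0,0,0,0,0,0,0,0,0,0,0,0]'| grep -v ori
python3 - <<'E'
from h import *
goto(.608,.0344,.146,np.pi/2+.045)
E
python3 -m inch '[0,0,0.8,0,0,0,0.9,0,0,0,0.9,0,0,0,0.8,0,0,0,0.5,0]' |grep -v ori
python3 -m inch '[0,0,0.2,0,0,0,0.2,0,0,0,0.1,0,0,0,0,0,0,0,0,0]'| grep -v ori
python3 -m inch '[0,0,0,0,0,0,0,0,0,0,0,0,0,0,0,0,0,0,0,0]'| grep -v ori
```

```text
grip_force: 29.9
clock: 13.63
tcp_pos: [0.609, 0.0351, 0.1912]
wrist_force: [-0.6, 0.5, -0.9]
finger_gap: 0.0191
grip_force: 29.9
shift [-0.06 -0.11  4.52] turn -0.001 tcp [0.609  0.0351 0.1912] hd 1.615 q6 1.45
clock: 14.05
tcp_pos: [0.6073, 0.0355, 0.1487]
wrist_force: [0.3, 0.3, -0.9]
finger_gap: 0.0194
grip_force: 29.9
clock: 14.47
tcp_pos: [0.6085, 0.0353, 0.146]
wrist_force: [1.0, 0.9, -0.7]
finger_gap: 0.0196
grip_force: 29.9
clock: 14.88
tcp_pos: [0.6084, 0.0353, 0.1459]
wrist_force: [-0.1, 0.5, 0.1]
finger_gap: 0.0191
grip_force: 29.9
```

```bash
python3 -m inch '[0,0,0.1,0,0,0,0.1,0,0,0,0,0,0,0,0,0,0,0,0,0]'| grep for
python3 -m inch '[0,0,0,0,0,0,0,0,0,0,0,0,0,0,0,0,0,0,0,0]' 0 | grep for
python3 -m inch '[0,0,-1,0,0,0,-2,0,0,0,-3,0,0,0,-3,0,0,0,-3,0]' |grep for
python3 -m inch '[-2.6,0,-3,0,-2.6,0,-3,0,-2.6,0,-2.4,0,-2.6,0,-2.4,0,-2.6,0,-1,0]' |grep for
python3 -m inch '[0,0,0,0,0,0,0,0,0,0,0,0,0,0,0,0,0,0,0,0]' | grep tcp
python3 -m inch '[0,0,0,0,0,0,0,0,0,0,0,0,0,0,0,0,0,0,0,0]' | grep tcp
python3 - <<'E'
from h import *
c,im=snap('wrist','w4')
o=np.array([.6374,-.0183]); t=.0448; Rz=np.array([[np.cos(t),-np.sin(t)],[np.sin(t),np.cos(t)]])
# overlay predicted bracket plate outlines (top edge) and pocket rims
def P(x,y,z): 
    w=o+Rz@np.array([x,y])/1e3; return w2p(c,(w[0],w[1],z))
im=cv2.resize(im,None,fx=2,fy=2,interpolation=cv2.INTER_CUBIC)
for s in(1,-1):
    q=np.array([P(x,s*y,.181) for x,y in((-39,95),(39,95),(39,98),(-39,98))])*2+.5
    cv2.polylines(im,[np.int32(q*8)],True,(0,0,255),1,cv2.LINE_AA,3)
a=np.linspace(0,6.28,40)
for x in(-27,27):
    for y in(-54,0,54):
        q=np.array([P(x+22.5*np.cos(b),y+22.5*np.sin(b),.106) for b in a])*2+.5
        cv2.polylines(im,[np.int32(q*8)],True,(0,255,0),1,cv2.LINE_AA,3)
print(P(0,96,.181),P(0,-96,.181))
cv2.imwrite('pics/w4o.png',im)
ctr=P(0,0,.106)*2; y0=int(max(0,ctr[1]-300)); x0=int(max(0,ctr[0]-400)); cv2.imwrite('pics/w4c.png',im[y0:y0+600,x0:x0+800]); print(x0,y0)
E
```

```text
wrist_force: [1.0, 0.2, -0.6]
grip_force: 29.9
wrist_force: [-0.2, 0.1, 0.1]
grip_force: 0.0
wrist_force: [0.8, 0.8, 0.1]
grip_force: 0.0
wrist_force: [0.3, 0.1, 0.8]
grip_force: 0.0
tcp_pos: [0.6136, -0.0933, 0.3812]
tcp_pos: [0.614, -0.0943, 0.3817]
[357.57237421 -43.69176526] [350.74215597 232.11009212]
294 0
```

View pics/w4c.png

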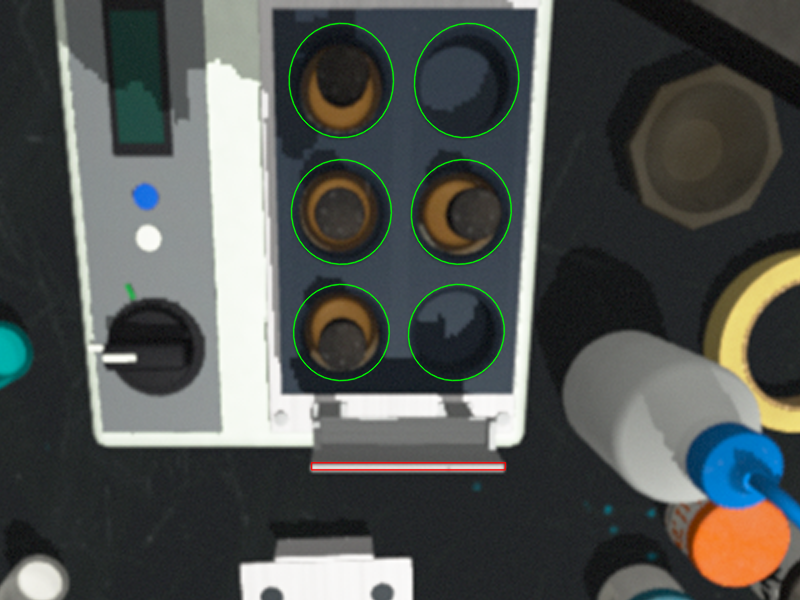

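```bash
python3 -m inch '[-3.1,0,1,0,-3.1,0,1,0,-3.1,0,1,0,-3.1,0,2,0,-3.1,0,2,0]' |tail -1
python3 -m inch '[-3.1,-0.3,2,-0.12,-3.1,-0.3,2,-0.12,0,0,1,-0.12,0,0,0,-0.12,0,0,0,-0.12]' |tail -1
python3 -m inch '[0,0,0,-0.12,0,0,0,-0.12,0,0,0,-0.12,0,0,0,-0.12,0,0,0,-0.12]' |tail -1
python3 -m inch '[0,0,0,-0.12,0,0,0,-0.12,0,0,0,-0.12,0,0,0,-0.06,0,0,0,0]' |tail -1
python3 -m inch '[0,0,0,0,0,0,0,0,0,0,0,0,0,0,0,0,0,0,0,0]' | grep tcp
python3 - <<'E'
from h import *
goto(.6163,-.312,.25,.088)
c,im=snap('wrist','w5')
# white plate mask -> largest contour min area rect; dark holes/handle
hsv=cv2.cvtColor(im,cv2.COLOR_BGR2HSV); m=((hsv[...,2]>170)&(hsv[...,1]<40)).astype(np.uint8)
n,l,st,ce=cv2.connectedComponentsWithStats(m)
for i in np.argsort(-st[1:,4])[:4]+1: print(st[i],ce[i])
t=.09;o=np.array([.6163,-.312]);Rz=np.array([[np.cos(t),-np.sin(t)],[np.sin(t),np.cos(t)]])
print([np.round(w2p(c,np.r_[o+Rz@np.array(q),.003])) for q in((-.055,.078),(.055,.078),(.055,-.078),(-.055,-.078))])
E
```

```text
grip_force: 0.0
grip_force: 0.0
grip_force: 0.0
grip_force: 0.0
tcp_pos: [0.6213, -0.3116, 0.2617]
shift [0.5  0.   1.17] turn 0.005 tcp [ 0.6213 -0.3116  0.2617] hd -3.049 q6 -0.67
[  221   123   198   121 16471] [317.92228766 183.38115476]
[ 498  175   93  153 7577] [539.09528837 255.43645242]
[ 145  293   86   80 4084] [183.625857   326.30411361]
[ 241  403   75   64 3242] [283.24275139 428.70049352]
[array([407., 125.]), array([399., 244.]), array([235., 243.]), array([228., 124.])]
```

View pics/w5.png

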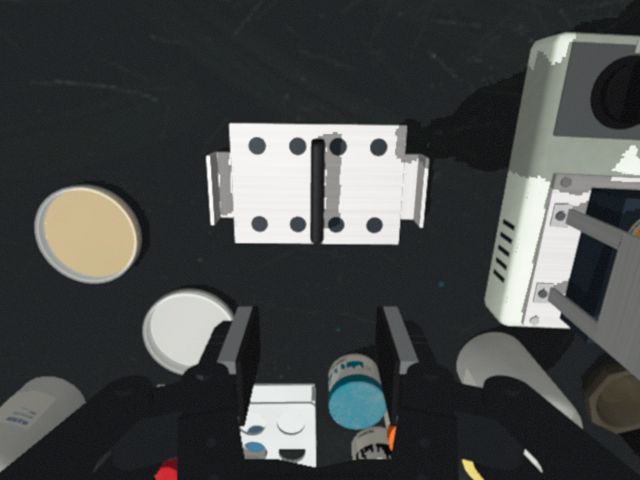

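```bash
python3 -m inch '[0.1,0,3,0,0.1,0,3,0,0.1,0,3,0,0.1,0,3,0,0.1,0,2,0]' |tail -1
python3 -m inch '[0,0,2,0,0,0,2,0,0,0,2,0,0,0,1.5,0,0,0,1,0]' |grep -v ori
python3 -m inch '[0,0,0.4,0,0,0,0.1,0,0,0,0,0,0,0,0,0,0,0,0,0]' | grep -v ori
python3 -c "
from h import *
goto(.6163,-.312,.03,.09)"
```

```text
grip_force: 0.0
clock: 20.4
tcp_pos: [0.6153, -0.3114, 0.0346]
wrist_force: [-0.2, 1.1, -0.7]
finger_gap: 0.0425
grip_force: 0.0
clock: 20.82
tcp_pos: [0.6171, -0.3126, 0.0331]
wrist_force: [1.2, 0.9, -0.2]
finger_gap: 0.0429
grip_force: 0.0
shift [0.08 0.07 0.31] turn 0.003 tcp [ 0.6171 -0.3126  0.0331] hd -3.048 q6 -0.68
```

```bash
python3 -m inch '[0,0,0.2,0,0,0,0,0,0,0,0,0,0,0,0,0,0,0,0,0]' | tail -1
python3 -m inch '[0,0,0,0,0,0,0,0,0,0,0,0,0,0,0,0,0,0,0,0]' -1 60| grep -v ori
python3 -m inch '[0,0,0,0,0,0,0,0,0,0,0,0,0,0,0,0,0,0,0,0]' | grep -v ori
python3 -c "
from h import *
print(yaw())"
python3 -m inch '[0,0,-1,0,0,0,-2,0,0,0,-3,0,0,0,-3,0,0,0,-3,0]' | grep -v ori
python3 -m inch '[0,0,-3,0,0,0,-3,0,0,0,-3,0,0,0,-3,0,0,0,-2,0]' | grep -v ori
python3 -m inch '[0,0,0,0,0,0,0,0,0,0,0,0,0,0,0,0,0,0,0,0]' | grep -v ori
python3 -c "
from h import *
goto(.6374,-.0183,.27,.0448)"
```

```text
grip_force: 0.0
clock: 21.65
tcp_pos: [0.6164, -0.3121, 0.0298]
wrist_force: [0.3, 0.3, 1.2]
finger_gap: 0.0106
grip_force: 59.0
clock: 22.07
tcp_pos: [0.6164, -0.3121, 0.0299]
wrist_force: [-0.3, 0.5, 2.5]
finger_gap: 0.0106
grip_force: 59.1
(array([ 0.61636343, -0.3121257 ,  0.02988157]), np.float64(-3.048435284244579), array([ 2.55166274e-04, -2.60636725e-04, -9.99999933e-01]))
clock: 22.48
tcp_pos: [0.6157, -0.3116, 0.1507]
wrist_force: [0.1, -0.2, -1.8]
finger_gap: 0.011
grip_force: 58.6
clock: 22.9
tcp_pos: [0.6163, -0.312, 0.2935]
wrist_force: [1.1, -1.8, -1.5]
finger_gap: 0.0109
grip_force: 58.7
clock: 23.32
tcp_pos: [0.6156, -0.3116, 0.2875]
wrist_force: [-0.9, 0.7, -1.6]
finger_gap: 0.0105
grip_force: 58.7
shift [-4.9  28.99  1.8 ] turn 0.048 tcp [ 0.6156 -0.3116  0.2875] hd -3.048 q6 -0.68
```

```bash
python3 -m inch '[-0.49,2.9,0,0,-0.49,2.9,0,0,-0.49,2.9,0,0,-0.49,2.9,0,0,-0.49,2.9,0,0]' | tail -1
python3 -m inch '[-0.49,2.9,0,0,-0.49,2.9,0,0,-0.49,2.9,0,0,-0.49,2.9,0,0.02,-0.49,2.9,0,0.028]' | tail -1
python3 -m inch '[0,0,1,0,0,0,1,0,0,0,1,0,0,0,1,0,0,0,0.5,0]' | tail -1
python3 -m inch '[0,0,0,0,0,0,0,0,0,0,0,0,0,0,0,0,0,0,0,0]' | tail -1
python3 -m inch '[0,0,0,0,0,0,0,0,0,0,0,0,0,0,0,0,0,0,0,0]' | grep -v ori
python3 -c "
from h import *
goto(.6374,-.0183,.22,.0448); print(tool()[1][:,2])"
```

```text
grip_force: 58.8
grip_force: 58.7
grip_force: 58.8
grip_force: 58.8
clock: 25.4
tcp_pos: [0.6387, -0.0187, 0.2447]
wrist_force: [-0.7, 0.2, -2.0]
finger_gap: 0.0109
grip_force: 58.8
shift [0.13 0.05 2.47] turn 0.000 tcp [ 0.6387 -0.0187  0.2447] hd -3.096 q6 -0.2
[ 5.77477973e-05 -8.78993370e-05 -9.99999994e-01]
```

```bash
python3 -m inch '[0.1,0.04,0.5,0,0,0,0.5,0,0,0,0.5,0,0,0,0.5,0,0,0,0.2,0]' | tail -1
python3 -m inch '[0,0,0,0,0,0,0,0,0,0,0,0,0,0,0,0,0,0,0,0]' | tail -1
python3 -c "
from h import *
goto(.6374,-.0183,.22,.0448); print(tool()[1][:,2])"
python3 -m inch '[0,0,0.3,0,0,0,0.3,0,0,0,0.3,0,0,0,0.3,0,0,0,0.3,0]' | grep -v ori
python3 -m inch '[0,0,0,0,0,0,0,0,0,0,0,0,0,0,0,0,0,0,0,0]' | grep -v ori
```

```text
grip_force: 58.8
grip_force: 58.8
shift [0.04 0.02 0.3 ] turn 0.000 tcp [ 0.6378 -0.0184  0.223 ] hd -3.096 q6 -0.2
[ 6.05361043e-04 -1.94881447e-04 -9.99999798e-01]
clock: 26.65
tcp_pos: [0.6375, -0.0184, 0.2072]
wrist_force: [0.1, 0.3, -2.1]
finger_gap: 0.011
grip_force: 58.8
clock: 27.07
tcp_pos: [0.6378, -0.0184, 0.2079]
wrist_force: [-0.7, -0.4, -1.4]
finger_gap: 0.0109
grip_force: 58.8
```

```bash
python3 -m inch '[0,0,0.3,0,0,0,0.3,0,0,0,0.3,0,0,0,0.3,0,0,0,0.3,0]' | grep -v ori
python3 -m inch '[0,0,0.2,0,0,0,0.2,0,0,0,0.2,0,0,0,0.2,0,0,0,0,0]' | grep -v ori
python3 -m inch '[0,0,0.1,0,0,0,0,0,0,0,0.1,0,0,0,0,0,0,0,0,0]' | grep -v ori
python3 -c "
from h import *
goto(.6374,-.0183,.181,.0448); print(tool()[1][:,2])"
```

```text
clock: 27.48
tcp_pos: [0.6375, -0.0184, 0.1922]
wrist_force: [-0.1, 0.5, -2.1]
finger_gap: 0.0106
grip_force: 58.8
clock: 27.9
tcp_pos: [0.6374, -0.0184, 0.1842]
wrist_force: [0.4, -0.5, -1.6]
finger_gap: 0.0109
grip_force: 58.8
clock: 28.32
tcp_pos: [0.6377, -0.0184, 0.1827]
wrist_force: [0.4, 0.0, -1.8]
finger_gap: 0.0107
grip_force: 58.8
shift [0.03 0.01 0.17] turn 0.000 tcp [ 0.6377 -0.0184  0.1827] hd -3.096 q6 -0.2
[ 1.27244870e-04 -9.28918149e-05 -9.99999988e-01]
```

```bash
python3 -m inch '[0,0,0.1,0,0,0,0.05,0,0,0,0,0,0,0,0,0,0,0,0,0]' | grep -v ori
python3 -m inch '[0,0,0.1,0,0,0,0,0,0,0,0,0,0,0,0,0,0,0,0,0]' | grep -v ori
python3 -m inch '[0,0,0,0,0,0,0,0,0,0,0,0,0,0,0,0,0,0,0,0]' 0 | grep -v ori
python3 -m inch '[0,0,-0.5,0,0,0,-1,0,0,0,-1,0,0,0,-2,0,0,0,-3,0]' | grep -v ori
python3 -m inch '[0,0,-3,0,0,0,-3,0,0,0,-3,0,0,0,-2,0,0,0,0,0]' | grep -v ori
python3 -m inch '[0,0,0,0,0,0,0,0,0,0,0,0,0,0,0,0,0,0,0,0]' | grep tcp
python3 - <<'E'
from h import *
snap('wrist','w6'); snap('top','top2')
c,im=load('w6'); 
o=np.array([.6374,-.0183]); t=.0448; Rz=np.array([[np.cos(t),-np.sin(t)],[np.sin(t),np.cos(t)]])
def P(x,y,z): 
    w=o+Rz@np.array([x,y])/1e3; return w2p(c,(w[0],w[1],z))
q=np.array([P(x,y,.154) for x,y in((-55,78),(55,78),(55,-78),(-55,-78))])
cv2.polylines(im,[np.int32(q*8)],True,(0,0,255),1,cv2.LINE_AA,3); print(q)
for s in(1,-1):
    for a,b,z in((95,98,.181),(90,93,.181)):
        q=np.array([P(x,s*y,z) for x,y in((-39,a),(39,a),(39,b),(-39,b))]); cv2.polylines(im,[np.int32(q*8)],True,(0,255,0),1,cv2.LINE_AA,3)
cv2.imwrite('pics/w6o.png',im)
E
```

```text
clock: 28.73
tcp_pos: [0.6376, -0.0184, 0.1812]
wrist_force: [-1.0, 0.2, -1.8]
finger_gap: 0.011
grip_force: 58.8
clock: 29.15
tcp_pos: [0.6378, -0.0184, 0.1808]
wrist_force: [-1.3, 0.7, 5.0]
finger_gap: 0.0108
grip_force: 59.6
clock: 29.57
tcp_pos: [0.6376, -0.0184, 0.1799]
wrist_force: [0.1, 0.3, -0.8]
finger_gap: 0.0427
grip_force: 0.0
clock: 29.98
tcp_pos: [0.6366, -0.0183, 0.2547]
wrist_force: [1.0, -0.5, -0.2]
finger_gap: 0.0426
grip_force: 0.0
clock: 30.4
tcp_pos: [0.6388, -0.0186, 0.3722]
wrist_force: [-0.3, 0.4, -0.3]
finger_gap: 0.043
grip_force: 0.0
tcp_pos: [0.6373, -0.0184, 0.3641]
[[418.4121575  135.1006303 ]
 [408.99226189 268.00666052]
 [225.46363827 267.9788448 ]
 [216.18423055 135.00235813]]
```

View pics/w6o.png

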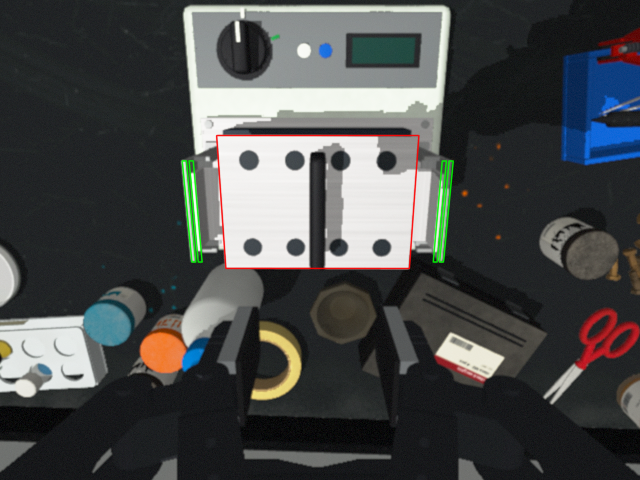

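```bash
python3 - <<'E'
from h import *
c,_=load('top0')
T=[p2w(c,150+u/2.4,160+v/2.4,.045)[:2] for u,v in((18,158),(180,130),(197,230),(33,258))]
print(np.round(T,3),np.round(np.mean(T,0),3)); a=T[3]-T[2]; b=T[0]-T[1]; print(np.arctan2(-a[0],a[1]),np.arctan2(-b[0],b[1]))
for u,v in((180,258),(216,253)): print(p2w(c,u,v,.1))
goto(.5,.29,.30,1.74)
c=load('w6')[0]; print('knob',p2w(c,243,48,.06),p2w(c,240,32,.087),p2w(c,243,10,.057))
E
```

```text
[[0.576 0.433]
 [0.609 0.253]
 [0.496 0.231]
 [0.463 0.411]] [0.536 0.332]
0.17645398959256625 0.18082566420106697
[0.48204336 0.35566157 0.1       ]
[0.4954597  0.26384384 0.1       ]
shift [12.33 31.43  6.47] turn 1.447 tcp [ 0.6374 -0.0184  0.3645] hd -3.096 q6 -0.2
knob [ 0.51377429 -0.09278454  0.06      ] [ 0.50397756 -0.09089291  0.087     ] [ 0.48164508 -0.09302647  0.057     ]
```

```bash
python3 -m inch '[1.23,3.14,0.65,0,1.23,3.14,0.65,0,1.23,3.14,0.65,0,1.23,3.14,0.65,0,1.23,3.14,0.65,0]' 0.5 40| tail -1
python3 -m inch '[1.23,3.14,0.65,0,1.23,3.14,0.65,0,1.23,3.14,0.65,0,1.23,3.14,0.65,0,1.23,3.14,0.65,0]' | tail -1
python3 -m inch '[0,0,0,0.12,0,0,0,0.12,0,0,0,0.12,0,0,0,0.12,0,0,0,0.12]' | tail -1
python3 -m inch '[0,0,0,0.12,0,0,0,0.12,0,0,0,0.12,0,0,0,0.12,0,0,0,0.12]' | tail -1
python3 -m inch '[0,0,0,0.12,0,0,0,0.12,0,0,0,0,0,0,0,0,0,0,0,0]' | tail -1
python3 -m inch '[0,0,0,0,0,0,0,0,0,0,0,0,0,0,0,0,0,0,0,0]' | tail -2
python3 - <<'E'
from h import *
goto(.5,.29,.30,1.74)
c,im=snap('wrist','w7')
hsv=cv2.cvtColor(im,cv2.COLOR_BGR2HSV); m=(((hsv[...,0]<8)|(hsv[...,0]>172))&(hsv[...,1]>150)&(hsv[...,2]>60)).astype(np.uint8)
n,l,st,ce=cv2.connectedComponentsWithStats(m)
for i in np.argsort(-st[1:,4])[:5]+1: print(st[i],ce[i])
E
```

```text
grip_force: 0.0
grip_force: 0.0
grip_force: 0.0
grip_force: 0.0
grip_force: 0.0
finger_gap: 0.0639
grip_force: 0.0
shift [ 0.04 -0.05  0.02] turn 0.007 tcp [0.5006 0.2897 0.3002] hd 1.747 q6 1.78
[275  82  27  40 919] [287.18607182 100.98694233]
[281 198  26  55 789] [292.68567807 226.18504436]
[310  83  23  36 672] [321.70535714 100.69940476]
[314 200  22  52 584] [324.69863014 227.59417808]
[615 160  25  44 574] [626.63066202 179.32752613]
```

View pics/w7.png

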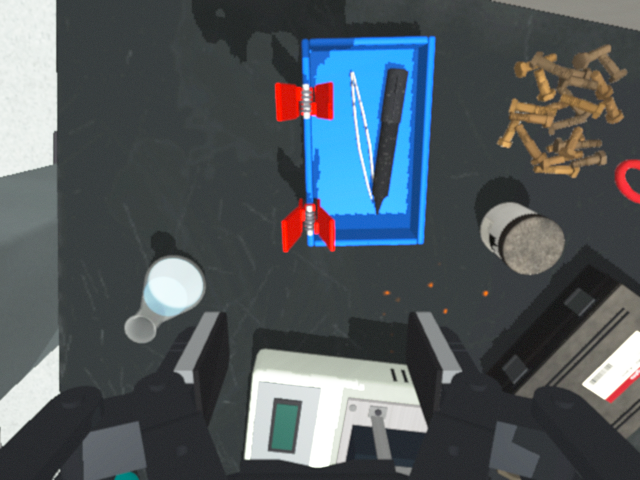

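```bash
python3 - <<'E'
from h import *
c,im=load('w7')
A=p2w(c,306.5,101,.063);B=p2w(c,310,217,.063); print('A',A,'B',B,'dir',np.arctan2(-(A-B)[0],(A-B)[1]))
for s in((303,41),(310,244),(434,38),(423,243)): print(np.round(p2w(c,*s,.045),4))
# handle tops z=.11: mids
hsv=cv2.cvtColor(im,cv2.COLOR_BGR2HSV); m=(((hsv[...,0]<8)|(hsv[...,0]>172))&(hsv[...,1]>150)&(hsv[...,2]>60)).astype(np.uint8)
for y0 in(82,198):
  s=m[y0:y0+58,270:340]; cnt,_=cv2.findContours(s,cv2.RETR_EXTERNAL,cv2.CHAIN_APPROX_NONE)
  for k in cnt:
    if cv2.contourArea(k)>100: q=cv2.approxPolyDP(k,3,True)[:,0]+[270,y0]; print([ (tuple(int(v) for v in a),[round(float(v),3) for v in p2w(c,*a,.11)[:2]]) for a in q])
goto(B[0],B[1],.16,np.pi/2+.178); goto(A[0],A[1],.16,np.pi/2+.178)
E
```

```text
A [0.47794356 0.36612781 0.063     ] B [0.49734498 0.27064558 0.063     ] dir 0.20046486312086037
[0.4668 0.4116 0.045 ]
[0.5024 0.2399 0.045 ]
[0.5719 0.4326 0.045 ]
[0.6072 0.2597 0.045 ]
[((331, 83), [0.494, 0.381]), ((310, 88), [0.48, 0.375]), ((311, 114), [0.484, 0.358]), ((331, 118), [0.498, 0.358])]
[((275, 83), [0.455, 0.374]), ((276, 119), [0.46, 0.35]), ((296, 118), [0.474, 0.354]), ((301, 87), [0.474, 0.375])]
[((317, 200), [0.499, 0.297]), ((314, 230), [0.501, 0.273]), ((333, 251), [0.519, 0.259]), ((333, 220), [0.514, 0.284])]
[((301, 198), [0.487, 0.297]), ((281, 221), [0.474, 0.276]), ((284, 252), [0.481, 0.251]), ((302, 231), [0.492, 0.271]), ((306, 204), [0.491, 0.293]), ((302, 204), [0.488, 0.292])]
shift [-1.82 -0.66 14.02] turn -0.002 tcp [0.5006 0.2897 0.3002] hd 1.747 q6 1.78
shift [ 7.92 -0.89 14.02] turn -0.002 tcp [0.5006 0.2897 0.3002] hd 1.747 q6 1.78
```

```bash
python3 -m inch '[-0.4,-0.13,2.8,-0.026,-0.4,-0.13,2.8,0,-0.4,-0.13,2.8,0,-0.4,-0.13,2.8,0,-0.4,-0.13,2.8,0]' | tail -1
python3 -m inch '[0,0,0,0,0,0,0,0,0,0,0,0,0,0,0,0,0,0,0,0]' | tail -2
python3 - <<'E'
from h import *
goto(.497,.269,.088,1.773)
E
```

```text
grip_force: 0.0
finger_gap: 0.0638
grip_force: 0.0
shift [-0.   -0.29  7.44] turn 0.000 tcp [0.4996 0.2695 0.1624] hd 1.773 q6 1.72
```

```bash
python3 -m inch '[0,-0.1,1.5,0,0,-0.05,1.5,0,0,0,1.5,0,0,0,1.5,0,0,0,1.4,0]' | tail -1
python3 -m inch '[0,0,0,0,0,0,0,0,0,0,0,0,0,0,0,0,0,0,0,0]' | grep force
python3 - <<'E'
from h import *
goto(.497,.269,.088,1.773)
E
python3 -m inch '[0,0,0,0,0,0,0,0,0,0,0,0,0,0,0,0,0,0,0,0]' -1 40 | grep -v ori
python3 -m inch '[0,0,0,0,0,0,0,0,0,0,0,0,0,0,0,0,0,0,0,0]' | grep -v ori
```

```text
grip_force: 0.0
wrist_force: [1.0, -0.2, 0.8]
grip_force: 0.0
shift [ 0.03 -0.05 -0.05] turn -0.000 tcp [0.4976 0.2689 0.0875] hd 1.773 q6 1.72
clock: 35.55
tcp_pos: [0.4955, 0.2686, 0.0892]
wrist_force: [-9.5, -1.9, 23.1]
finger_gap: 0.0202
grip_force: 39.0
clock: 35.97
tcp_pos: [0.4955, 0.2687, 0.0892]
wrist_force: [-9.6, -2.6, 22.4]
finger_gap: 0.02
grip_force: 38.9
```

```bash
python3 -m inch '[0,0,-0.3,0,0,0,-0.3,0,0,0,-0.5,0,0,0,-0.5,0,0,0,-0.5,0]' | grep -v ori
python3 -m inch '[0,0,-1,0,0,0,-2,0,0,0,-3,0,0,0,-3,0,0,0,-3,0]' | grep -v ori
python3 -m inch '[0,0,-3,0,0,0,-3,0,0,0,-3,0,0,0,-1,0,0,0,0,0]' | grep -v ori
python3 -m inch '[0,0,0,0,0,0,0,0,0,0,0,0,0,0,0,0,0,0,0,0]' | grep force
python3 - <<'E'
from h import *
c,im=snap('wrist','w8')
o=np.array([.6374,-.0183]); t=.0448
e=o+np.array([-np.sin(t),np.cos(t)])*.094; print('end_left',e); goto(e[0],e[1],.30,t)
E
```

```text
clock: 36.38
tcp_pos: [0.4967, 0.2684, 0.1074]
wrist_force: [0.1, 0.3, -0.9]
finger_gap: 0.0198
grip_force: 39.1
clock: 36.8
tcp_pos: [0.4964, 0.2684, 0.2289]
wrist_force: [0.1, 0.2, -0.2]
finger_gap: 0.0203
grip_force: 39.1
clock: 37.22
tcp_pos: [0.4979, 0.269, 0.3315]
wrist_force: [0.2, 0.8, -0.2]
finger_gap: 0.02
grip_force: 39.1
wrist_force: [0.6, 0.4, -0.7]
grip_force: 39.1
end_left [0.63319021 0.07560568]
shift [-21.63   9.54   2.62] turn -1.414 tcp [0.4963 0.2684 0.3263] hd 1.773 q6 1.72
```

```bash
python3 -m inch '[-2.16,0.95,0,0,-2.16,0.95,0,0,-2.16,0.95,0,0,-2.16,0.95,0,0,-2.16,0.95,0,0]' | tail -1
python3 -m inch '[-2.16,0.95,0,0,-2.16,0.95,0,0,-2.16,0.95,0,0,-2.16,0.95,0,0,-2.16,0.95,0,0]' | tail -1
python3 -m inch '[0,0,0,-0.12,0,0,0,-0.12,0,0,0,-0.12,0,0,0,-0.12,0,0,0,-0.12]' | tail -1
python3 -m inch '[0,0,0,-0.12,0,0,0,-0.12,0,0,0,-0.12,0,0,0,-0.12,0,0,0,-0.12]' | tail -1
python3 -m inch '[0,0,0,-0.12,0,0,0,-0.094,0,0,0,0,0,0,0,0,0,0,0,0]' | tail -1
python3 -m inch '[0,0,0,0,0,0,0,0,0,0,0,0,0,0,0,0,0,0,0,0]' | grep force
python3 - <<'E'
from h import *
goto(.6332,.0756,.265,.0448)
c,im=snap('wrist','w9')
hsv=cv2.cvtColor(im,cv2.COLOR_BGR2HSV); m=(((hsv[...,0]<8)|(hsv[...,0]>172))&(hsv[...,1]>150)&(hsv[...,2]>60)).astype(np.uint8)
n,l,st,ce=cv2.connectedComponentsWithStats(m)
for i in np.argsort(-st[1:,4])[:4]+1: print(st[i],ce[i])
p,M=tool()
for q in((0.013,-.0105,-.02),(.013,.0105,-.02),(.013,-.011,.064),(.013,.011,.064),(-.013,0,.064)): print(np.round(w2p(c,p+M@np.array(q))))
o=np.array([.6374,-.0183]); t=.0448; Rz=np.array([[np.cos(t),-np.sin(t)],[np.sin(t),np.cos(t)]])
L=[np.round(w2p(c,np.r_[o+Rz@np.array(q),.181])) for q in((-.039,.095),(-.039,.098),(.039,.095),(-.03,.093),(-.03,.09))]; print(L)
u,v=np.int32(L[0]); cr=im[max(0,v-80):v+120,max(0,u-130):u+130]; print(u,v); cv2.imwrite('pics/w9c.png',cv2.resize(cr,None,fx=3,fy=3,interpolation=cv2.INTER_CUBIC))
E
```

```text
grip_force: 39.2
grip_force: 39.2
grip_force: 39.2
grip_force: 39.2
grip_force: 39.2
wrist_force: [-0.2, -0.1, 0.2]
grip_force: 39.2
shift [-0.01 -0.04  6.22] turn 0.000 tcp [0.633  0.076  0.3272] hd -3.097 q6 -0.05
[ 312  255   42  168 3352] [339.7073389  330.97195704]
[ 280  256   30  167 2839] [291.92673477 335.59246213]
[ 516  322   67   65 2015] [546.58312655 352.37270471]
[583 423  14  29 138] [588.75362319 435.5942029 ]
[282. 339.]
[354. 339.]
[295. 247.]
[341. 247.]
[318. 297.]
[array([318., 167.]), array([323., 167.]), array([318., 280.]), array([315., 181.]), array([311., 181.])]
318 167
```

```bash
python3 -m inch '[0,0,1.2,0,0,0,1.4,0,0,0,1.4,0,0,0,1.2,0,0,0,0.8,0]' | tail -1
python3 -m inch '[0,0,0,0,0,0,0,0,0,0,0,0,0,0,0,0,0,0,0,0]' | grep for
python3 -c "
from h import *
goto(.6332,.0756,.227,.0448)"
python3 -m inch '[0,0,0.5,0,0,0,0.5,0,0,0,0.5,0,0,0,0.5,0,0,0,0.5,0]' | grep -v ori
python3 -m inch '[0,0,0.4,0,0,0,0.3,0,0,0,0.3,0,0,0,0.2,0,0,0,0,0]' | grep -v ori
python3 -m inch '[0,0,0,0,0,0,0,0,0,0,0,0,0,0,0,0,0,0,0,0]' | grep -v ori
```

```text
grip_force: 39.2
wrist_force: [-0.3, 0.3, -1.5]
grip_force: 39.2
shift [ 0.04 -0.03  4.11] turn 0.000 tcp [0.6335 0.076  0.2681] hd -3.096 q6 -0.05
clock: 41.48
tcp_pos: [0.6328, 0.076, 0.2412]
wrist_force: [-0.2, -0.5, -0.7]
finger_gap: 0.0199
grip_force: 39.2
clock: 41.9
tcp_pos: [0.6329, 0.076, 0.2297]
wrist_force: [-0.0, 0.8, -0.7]
finger_gap: 0.02
grip_force: 39.2
clock: 42.32
tcp_pos: [0.6331, 0.076, 0.2304]
wrist_force: [-0.2, -0.2, -1.1]
finger_gap: 0.02
grip_force: 39.2
```

```bash
python3 -m inch '[0,0,0.2,0,0,0,0.1,0,0,0,0.1,0,0,0,0,0,0,0,0,0]' | grep -v ori
python3 -m inch '[0,0,0,0,0,0,0,0,0,0,0,0,0,0,0,0,0,0,0,0]' 0.5 | grep -v ori
python3 -m inch '[0,0,0,0,0,0,0,0,0,0,0,0,0,0,0,0,0,0,0,0]'  | grep -v ori
python3 -m inch '[0,0,-0.5,0,0,0,-1,0,0,0,-2,0,0,0,-3,0,0,0,-3,0]' | grep -v ori
python3 -m inch '[0,0,-1,0,0,0,-0.5,0,0,0,0,0,0,0,0,0,0,0,0,0]' | grep tcp
python3 -c "
from h import *
goto(.4773,.366,.31,1.773)
c,im=snap('wrist','w10')
hsv=cv2.cvtColor(im,cv2.COLOR_BGR2HSV); m=(((hsv[...,0]<8)|(hsv[...,0]>172))&(hsv[...,1]>150)&(hsv[...,2]>60)).astype(np.uint8)
n,l,st,ce=cv2.connectedComponentsWithStats(m)
for i in np.argsort(-st[1:,4])[:4]+1: print(st[i],ce[i])
o=np.array([.6374,-.0183]); t=.0448; Rz=np.array([[np.cos(t),-np.sin(t)],[np.sin(t),np.cos(t)]])
print([np.round(w2p(c,np.r_[o+Rz@np.array(q[:2]),q[2]])) for q in((-.013,.0735,.246),(-.013,.1145,.246),(.013,.0735,.246),(.013,.1145,.246),(-.013,.094,.199))])
"
```

```text
clock: 42.73
tcp_pos: [0.6329, 0.076, 0.226]
wrist_force: [0.9, 0.1, -0.8]
finger_gap: 0.0201
grip_force: 39.2
clock: 43.15
tcp_pos: [0.6332, 0.076, 0.2264]
wrist_force: [0.5, 0.1, 0.0]
finger_gap: 0.0638
grip_force: 0.0
clock: 43.57
tcp_pos: [0.6331, 0.076, 0.2262]
wrist_force: [-0.1, 0.0, -0.6]
finger_gap: 0.0642
grip_force: 0.0
clock: 43.98
tcp_pos: [0.6325, 0.076, 0.3225]
wrist_force: [1.2, -0.5, -0.1]
finger_gap: 0.0637
grip_force: 0.0
tcp_pos: [0.6326, 0.076, 0.3348]
shift [14.2  29.68  2.51] turn 1.414 tcp [0.6326 0.076  0.3348] hd -3.096 q6 -0.05
[ 513  320   66   64 1952] [543.24897541 350.06967213]
[ 323  206   34   78 1494] [340.98125837 247.56559572]
[ 279  206   47   78 1385] [295.29241877 244.11696751]
[354 371  61  29 232] [376.97413793 382.93534483]
[array([278., 233.]), array([355., 233.]), array([280., 278.]), array([354., 278.]), array([317., 212.])]
```

```bash
python3 -m inch '[1.42,2.97,0,0,1.42,2.97,0,0,1.42,2.97,0,0,1.42,2.97,0,0,1.42,2.97,0,0]' | tail -1
python3 -m inch '[1.42,2.97,0,0,1.42,2.97,0,0,1.42,2.97,0,0,1.42,2.97,0,0,1.42,2.97,0,0]' | tail -1
python3 -m inch '[0,0,1,0.12,0,0,1,0.12,0,0,1,0.12,0,0,1,0.12,0,0,1,0.12]' | tail -1
python3 -m inch '[0,0,1,0.12,0,0,1,0.12,0,0,1,0.12,0,0,1,0.12,0,0,1,0.12]' | tail -1
python3 -m inch '[0,0,1,0.12,0,0,1,0.094,0,0,1,0,0,0,1,0,0,0,1,0]' | tail -1
python3 -m inch '[0,0,0,0,0,0,0,0,0,0,0,0,0,0,0,0,0,0,0,0]' | grep for
python3 -m inch '[0,0,0,0,0,0,0,0,0,0,0,0,0,0,0,0,0,0,0,0]' | grep for
python3 - <<'E'
from h import *
c,im=snap('wrist','w11'); goto(.4773,.366,.088,1.773)
hsv=cv2.cvtColor(im,cv2.COLOR_BGR2HSV); m=(((hsv[...,0]<8)|(hsv[...,0]>172))&(hsv[...,1]>150)&(hsv[...,2]>60)).astype(np.uint8)
n,l,st,ce=cv2.connectedComponentsWithStats(m)
for i in np.argsort(-st[1:,4])[:4]+1: print(st[i],ce[i])
d=np.array([np.cos(.202),np.sin(.202)]); e=np.array([-d[1],d[0]]); o=np.array([.4773,.366])
print([np.round(w2p(c,np.r_[o+a*d+b*e,.110])) for a,b in((-.0205,.013),(-.0205,-.013),(.0205,.013),(.0205,-.013))])
E
```

```text
grip_force: 0.0
grip_force: 0.0
grip_force: 0.0
grip_force: 0.0
grip_force: 0.0
wrist_force: [-0.8, 0.1, 0.8]
grip_force: 0.0
wrist_force: [0.3, 0.8, 0.3]
grip_force: 0.0
shift [-0.01 -0.05  9.82] turn -0.000 tcp [0.4778 0.3662 0.1862] hd 1.773 q6 1.89
[ 277  204   49   83 1692] [293.91548463 245.75827423]
[ 323  206   33   79 1373] [340.28696286 247.39257101]
[309 244   2   2   4] [309.5 244.5]
[309 240   2   1   2] [309.5 240. ]
[array([276., 239.]), array([277., 286.]), array([357., 239.]), array([355., 286.])]
```

```bash
python3 -m inch '[0,0,2,0,0,0,2,0,0,0,2,0,0,0,2,0,0,0,1.2,0]' | tail -1
python3 -m inch '[0,0,0.4,0,0,0,0.2,0,0,0,0,0,0,0,0,0,0,0,0,0]' | grep -v ori
python3 -m inch '[0,0,0,0,0,0,0,0,0,0,0,0,0,0,0,0,0,0,0,0]' -1 40 | grep -v ori
python3 -m inch '[0,0,-0.1,0,0,0,-0.1,0,0,0,0,0,0,0,0,0,0,0,0,0]' | grep -v ori
python3 -m inch '[0,0,-0.3,0,0,0,-0.3,0,0,0,-0.5,0,0,0,-0.5,0,0,0,-0.5,0]' | grep -v ori
python3 -m inch '[0,0,-1,0,0,0,-2,0,0,0,-3,0,0,0,-3,0,0,0,-3,0]' | tail -1
python3 -m inch '[0,0,-3,0,0,0,-3,0,0,0,-3,0,0,0,-1,0,0,0,0,0]' | tail -1
python3 -m inch '[0,0,0,0,0,0,0,0,0,0,0,0,0,0,0,0,0,0,0,0]' | grep -v ori
python3 - <<'E'
from h import *
o=np.array([.6374,-.0183]); t=.0448
e=o-np.array([-np.sin(t),np.cos(t)])*.094; print('end_right',e); goto(e[0],e[1],.34,t)
E
```

```text
grip_force: 0.0
clock: 48.25
tcp_pos: [0.4786, 0.3667, 0.0894]
wrist_force: [-0.2, 0.3, 0.5]
finger_gap: 0.0637
grip_force: 0.0
clock: 48.67
tcp_pos: [0.4779, 0.367, 0.0917]
wrist_force: [-5.1, -2.8, 18.2]
finger_gap: 0.02
grip_force: 40.3
clock: 49.08
tcp_pos: [0.4778, 0.3669, 0.0918]
wrist_force: [-3.1, 0.3, 9.0]
finger_gap: 0.02
grip_force: 39.8
clock: 49.5
tcp_pos: [0.4778, 0.3661, 0.1115]
wrist_force: [0.5, -0.2, 0.0]
finger_gap: 0.0199
grip_force: 39.2
grip_force: 39.2
grip_force: 39.2
clock: 50.75
tcp_pos: [0.4774, 0.366, 0.33]
wrist_force: [0.2, 0.4, -0.8]
finger_gap: 0.0196
grip_force: 39.2
end_right [ 0.64160979 -0.11220568]
shift [-50.15   6.49  -0.98] turn -1.414 tcp [0.4774 0.366  0.33  ] hd 1.773 q6 1.89
```

```bash
python3 -m inch '[-3.34,0.43,-1,0,-3.34,0.43,-1,0,-3.34,0.43,-1,0,-3.34,0.43,-1,0,-3.34,0.43,-1,0]' | tail -1
python3 -m inch '[-3.34,0.43,0,0,-3.34,0.43,0,0,-3.34,0.43,0,0,-3.34,0.43,0,0,-3.34,0.43,0,0]' | tail -1
python3 -m inch '[-3.34,0.43,0,0,-3.34,0.43,0,0,-3.34,0.43,0,0,-3.34,0.43,0,0,-3.34,0.43,0,0]' | tail -1
python3 -m inch '[0,0,0,-0.12,0,0,0,-0.12,0,0,0,-0.12,0,0,0,-0.12,0,0,0,-0.12]' | tail -1
python3 -m inch '[0,0,1,-0.12,0,0,1,-0.12,0,0,1,-0.12,0,0,1,-0.12,0,0,1,-0.12]' | tail -1
python3 -m inch '[0,0,0,-0.12,0,0,0,-0.094,0,0,0,0,0,0,0,0,0,0,0,0]' | tail -1
python3 -m inch '[0,0,0,0,0,0,0,0,0,0,0,0,0,0,0,0,0,0,0,0]' | grep for
python3 - <<'E'
from h import *
goto(.6416,-.1122,.268,.0448)
c,im=snap('wrist','w12')
hsv=cv2.cvtColor(im,cv2.COLOR_BGR2HSV); m=(((hsv[...,0]<8)|(hsv[...,0]>172))&(hsv[...,1]>150)&(hsv[...,2]>60)).astype(np.uint8)
n,l,st,ce=cv2.connectedComponentsWithStats(m)
for i in np.argsort(-st[1:,4])[:4]+1: print(st[i],ce[i])
p,M=tool()
for q in((0.013,-.0105,-.02),(.013,.0105,-.02),(.013,-.011,.067),(.013,.011,.067)): print(np.round(w2p(c,p+M@np.array(q))))
o=np.array([.6374,-.0183]); t=.0448; Rz=np.array([[np.cos(t),-np.sin(t)],[np.sin(t),np.cos(t)]])
print('plate corners',[np.round(w2p(c,np.r_[o+Rz@np.array(q),z])) for *q,z in((-.055,.078,.154),(-.055,-.078,.154),(.055,.078,.154))])
g=cv2.cvtColor(im,cv2.COLOR_BGR2GRAY); mm=((g>190)&(hsv[...,1]<40)).astype(np.uint8); n,l,st,ce=cv2.connectedComponentsWithStats(mm)
for i in np.argsort(-st[1:,4])[:4]+1: print(st[i],ce[i])
E
```

```text
grip_force: 39.2
grip_force: 39.2
grip_force: 39.2
grip_force: 39.3
grip_force: 39.3
grip_force: 39.3
wrist_force: [0.1, 1.2, -0.4]
grip_force: 39.3
shift [-0.01 -0.06  6.32] turn 0.000 tcp [ 0.6415 -0.1116  0.3312] hd -3.097 q6 -0.34
[ 568  205   72   81 3194] [607.51033187 237.76706324]
[ 314  254   39  163 3152] [339.5732868  327.78680203]
[ 280  253   30  164 2676] [291.6793722  329.53475336]
[  8 394  29  25 531] [ 22.29378531 405.79096045]
[282. 339.]
[354. 339.]
[295. 245.]
[340. 245.]
plate corners [array([563., 138.]), array([339., 138.]), array([538., 283.])]
[  281     0   185   271 10072] [330.68268467 125.47140588]
[ 328  136  126  145 9622] [389.38765329 221.24755768]
[ 465  178  108  103 7883] [518.39578841 229.41037676]
[   3  341  153   74 5987] [ 86.80190413 370.99432103]
```

```bash
python3 -m inch '[0,-0.05,1.2,0,0,0,1.4,0,0,0,1.4,0,0,0,1.2,0,0,0,0.8,0]' | tail -1
python3 -m inch '[0,0,0,0,0,0,0,0,0,0,0,0,0,0,0,0,0,0,0,0]' | grep for
python3 -c "
from h import *
goto(.6416,-.1122,.229,.0448)"
python3 -m inch '[0,0,0.5,0,0,0,0.5,0,0,0,0.5,0,0,0,0.5,0,0,0,0.5,0]' | grep -v ori
python3 -m inch '[0,0,0.4,0,0,0,0.3,0,0,0,0.3,0,0,0,0.2,0,0,0,0,0]' | grep -v ori
python3 -m inch '[0,0,0.1,0,0,0,0,0,0,0,0,0,0,0,0,0,0,0,0,0]' | grep -v ori
```

```text
grip_force: 39.3
wrist_force: [0.8, 0.0, -1.0]
grip_force: 39.3
shift [0.04 0.01 4.32] turn 0.000 tcp [ 0.6419 -0.1123  0.2722] hd -3.096 q6 -0.34
clock: 54.97
tcp_pos: [0.6413, -0.1121, 0.2453]
wrist_force: [-0.3, 0.9, -0.4]
finger_gap: 0.0201
grip_force: 39.3
clock: 55.38
tcp_pos: [0.6413, -0.1121, 0.2337]
wrist_force: [0.0, 0.2, -0.8]
finger_gap: 0.02
grip_force: 39.3
clock: 55.8
tcp_pos: [0.6416, -0.1122, 0.2334]
wrist_force: [-0.7, 0.7, -1.3]
finger_gap: 0.0197
grip_force: 39.3
```

Now seat it, release, and then look at the knob from above.

```bash
python3 -m inch '[0,0,0.2,0,0,0,0.1,0,0,0,0.1,0,0,0,0,0,0,0,0,0]' | grep -v ori
python3 -m inch '[0,0,0,0,0,0,0,0,0,0,0,0,0,0,0,0,0,0,0,0]' 0.5 | grep -v ori
python3 -m inch '[0,0,0,0,0,0,0,0,0,0,0,0,0,0,0,0,0,0,0,0]'  | tail -1
python3 -m inch '[0,0,-0.5,0,0,0,-1,0,0,0,-2,0,0,0,-3,0,0,0,-3,0]' | grep for
python3 -m inch '[3,0,-1,0,3,0,-0.5,0,2.5,0,0,0,1,0,0,0,0,0,0,0]' 0 | tail -1
python3 -m inch '[0,0,0,0,0,0,0,0,0,0,0,0,0,0,0,0,0,0,0,0]'  | grep tcp
python3 - <<'E'
from h import *
c,im=snap('wrist','w13'); snap('top','top3')
k=(.514,-.092); u,v=w2p(c,(*k,.08)); print(u,v); goto(.514,-.092,.2,.0448)
u,v=int(u),int(v); cr=im[max(0,v-60):v+60,max(0,u-60):u+60]
a=cv2.resize(cr,(400,400),interpolation=cv2.INTER_CUBIC); b=cv2.resize(im,None,fx=.83,fy=.83)[:400,:400]
tp=cv2.imread('pics/top3.png')
print(max(0,u-60),max(0,v-60)); cv2.imwrite('pics/w13c.png',np.hstack([a,cv2.resize(im,(533,400))[:, 100:500]]))
E
```

```text
clock: 56.22
tcp_pos: [0.6414, -0.1121, 0.2291]
wrist_force: [-0.0, 0.2, -1.1]
finger_gap: 0.0204
grip_force: 39.3
clock: 56.63
tcp_pos: [0.6416, -0.1122, 0.2294]
wrist_force: [0.1, -0.1, 1.0]
finger_gap: 0.0638
grip_force: 0.0
grip_force: 0.0
wrist_force: [1.0, 0.2, -0.1]
grip_force: 0.0
grip_force: 0.0
tcp_pos: [0.5471, -0.1164, 0.3386]
346.11185876845343 156.88952910859254
shift [ 3.17  2.58 13.88] turn 0.001 tcp [ 0.5469 -0.1164  0.3388] hd -3.096 q6 -0.4
286 96
```

View pics/w13c.png

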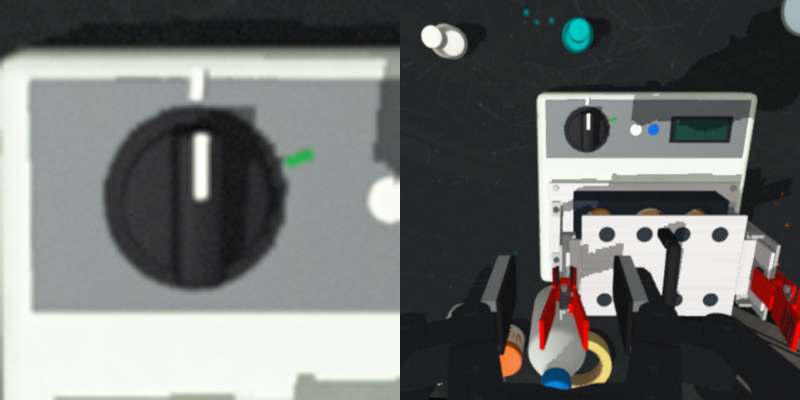

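```bash
python3 - <<'E'
from h import *
c,im=load('w13')
for a in((344.5,155.4,.063),(346.4,145.5,.087),(345.4,121.5,.055)): print(np.round(p2w(c,*a),4))
o=np.array([.6374,-.0183]); t=.0448; Rz=np.array([[np.cos(t),-np.sin(t)],[np.sin(t),np.cos(t)]])
print([np.round((w2p(c,np.r_[o+Rz@np.array(q),.154])*400/480+[-100,0])+[400,0]) for q in((-.055,.078),(-.055,-.078),(.055,.078))])
k=p2w(c,344.5,155.4,.063); print(np.round(Rz.T@(k[:2]-o),4)); goto(k[0],k[1],.13,.0448)
E
```

```text
[ 0.5147 -0.0924  0.063 ]
[ 0.5034 -0.0929  0.087 ]
[ 0.4846 -0.093   0.055 ]
[array([747., 218.]), array([581., 218.]), array([730., 317.])]
[-0.1259 -0.0685]
shift [ 3.1   2.54 20.88] turn 0.001 tcp [ 0.5469 -0.1164  0.3388] hd -3.096 q6 -0.4
```

```bash
python3 -m inch '[0.62,0.51,3.5,0,0.62,0.51,3.5,0,0.62,0.51,3.5,0,0.62,0.51,3.5,0,0.62,0.51,3.5,0]' 0 40 | tail -1
python3 -m inch '[0,0,2,0,0,0,1.4,0,0,0,0,0,0,0,0,0,0,0,0,0]'  | tail -1
python3 -m inch '[0,0,0,0,0,0,0,0,0,0,0,0,0,0,0,0,0,0,0,0]'  | tail -1
python3 -c "
from h import *
goto(.5147,-.0924,.082,.0448)"
python3 -m inch '[0,0,1.2,0,0,0,1.2,0,0,0,1.0,0,0,0,0.8,0,0,0,0.4,0]'  | grep -v ori
python3 -m inch '[0,0,0,0,0,0,0,0,0,0,0,0,0,0,0,0,0,0,0,0]'  | grep -v ori
python3 -c "
from h import *
goto(.5147,-.0924,.082,.0448)"
```

```text
grip_force: 0.0
grip_force: 0.0
grip_force: 0.0
shift [0.   0.01 4.86] turn 0.000 tcp [ 0.5147 -0.0924  0.1306] hd -3.096 q6 -0.38
clock: 60.07
tcp_pos: [0.5138, -0.0921, 0.0829]
wrist_force: [0.7, 0.1, 0.1]
finger_gap: 0.0426
grip_force: 0.0
clock: 60.48
tcp_pos: [0.5149, -0.0925, 0.0847]
wrist_force: [-0.3, -0.6, -0.0]
finger_gap: 0.0428
grip_force: 0.0
shift [0.02 0.01 0.27] turn 0.000 tcp [ 0.5149 -0.0925  0.0847] hd -3.096 q6 -0.38
```

```bash
python3 -m inch '[0,0,0.2,0,0,0,0,0,0,0,0,0,0,0,0,0,0,0,0,0]' -1 40 | grep -v ori
python3 -m inch '[0,0,0,0,0,0,0,0,0,0,0,0,0,0,0,0,0,0,0,0]'  | grep -v ori
python3 -m inch '[0,0,0,0.1,0,0,0,0.1,0,0,0,0.1,0,0,0,0.1,0,0,0,0.1]'  | grep -v xxx
python3 -m inch '[0,0,0,0.1,0,0,0,0.1,0,0,0,0.1,0,0,0,0.1,0,0,0,0.1]'  | grep -v xxx
python3 -m inch '[0,0,0,0.1,0,0,0,0.05,0,0,0,0,0,0,0,0,0,0,0,0]'  | grep -v xxx
python3 -c "
from h import *
print(yaw()[1], 2*np.pi-3.096-2*np.pi, get_state()['ft_torque'])"
```

```text
clock: 60.9
tcp_pos: [0.5144, -0.0925, 0.0823]
wrist_force: [-1.7, -0.7, 1.4]
finger_gap: 0.013
grip_force: 43.2
clock: 61.32
tcp_pos: [0.5144, -0.0925, 0.0823]
wrist_force: [-0.2, -1.3, 2.5]
finger_gap: 0.0131
grip_force: 43.4
clock: 61.73
tcp_pos: [0.5145, -0.092, 0.0823]
orientation: [0.0, 0.228, 0.974, 0.0]
wrist_force: [-1.3, 0.7, 2.0]
finger_gap: 0.0127
grip_force: 43.4
clock: 62.15
tcp_pos: [0.5149, -0.0917, 0.0823]
orientation: [0.0, 0.462, 0.887, 0.001]
wrist_force: [0.6, 2.6, 1.5]
finger_gap: 0.013
grip_force: 43.3
clock: 62.57
tcp_pos: [0.515, -0.0916, 0.0823]
orientation: [0.0, 0.524, 0.852, 0.001]
wrist_force: [2.4, 3.9, 2.0]
finger_gap: 0.0128
grip_force: 43.2
2.038627698474576 -3.096 [ 0.85874251 -0.43055336 -0.09171094]
```

```bash
python3 -m inch '[0,0,0,0,0,0,0,0,0,0,0,0,0,0,0,0,0,0,0,0]' 0 | grep -v ori
python3 -m inch '[0,0,-1,0,0,0,-2,0,0,0,-3,0,0,0,-4,0,0,0,-4,0]' | tail -1
python3 -m inch '[0,0,-4,0,0,0,-4,0,0,0,-3,0,0,0,0,0,0,0,0,0]' | tail -1
python3 -m inch '[0,0,0,0,0,0,0,0,0,0,0,0,0,0,0,0,0,0,0,0]' | grep -v ori
python3 - <<'E'
from h import *
c,im=snap('wrist','w14')
hsv=cv2.cvtColor(im,cv2.COLOR_BGR2HSV)
k=np.array([.5147,-.0924])
u,v=np.int32(w2p(c,(*k,.087))); print(u,v)
m=((hsv[...,2]>150)&(hsv[...,1]<50)).astype(np.uint8); n,l,st,ce=cv2.connectedComponentsWithStats(m)
for i in range(1,n):
    if np.hypot(*(ce[i]-[u,v]))<70 and 5<st[i,4]<400:
        p=p2w(c,*ce[i],.087)[:2]-k; print(st[i],np.round(p,4),'angle from front, cw:',np.arctan2(p[1],-p[0])+.0448, np.hypot(*p))
g=((hsv[...,0]>45)&(hsv[...,0]<80)&(hsv[...,1]>100)).astype(np.uint8); n,l,st,ce=cv2.connectedComponentsWithStats(g)
for i in range(1,n):
    if st[i,4]>5 and np.hypot(*(ce[i]-[u,v]))<90: p=p2w(c,*ce[i],.056)[:2]-k; print('green',st[i],np.round(p,4),np.arctan2(p[1],-p[0])+.0448)
red=(((hsv[...,0]<8)|(hsv[...,0]>172))&(hsv[...,1]>150)&(hsv[...,2]>60)).astype(np.uint8); n,l,st,ce=cv2.connectedComponentsWithStats(red); print([(st[i],w2p(c,(.6416,-.1122,.22)),w2p(c,(.6332,.0756,.22))) for i in range(1,n) if st[i,4]>100])
c,im=snap('top','top4'); hsv=cv2.cvtColor(im,cv2.COLOR_BGR2HSV)
red=(((hsv[...,0]<8)|(hsv[...,0]>172))&(hsv[...,1]>150)&(hsv[...,2]>60)).astype(np.uint8); n,l,st,ce=cv2.connectedComponentsWithStats(red)
print(w2p(c,(.6416,-.1122,.22)),w2p(c,(.6332,.0756,.22)),[np.round(ce[i]) for i in range(1,n) if st[i,4]>15])
E
```

```text
clock: 62.98
tcp_pos: [0.5143, -0.0925, 0.0821]
wrist_force: [0.2, -0.3, -0.2]
finger_gap: 0.0426
grip_force: 0.0
grip_force: 0.0
grip_force: 0.0
clock: 64.23
tcp_pos: [0.5141, -0.0922, 0.3312]
wrist_force: [-0.7, 0.8, 0.2]
finger_gap: 0.0427
grip_force: 0.0
318 195
[318 174   5  19  86] [-0.004   0.0111] angle from front, cw: 1.2694172681880993 0.011807305055238724
green [319 153   4   8  24] [-0.0117  0.0287] 1.226494345327873
[(array([ 583,   44,   57,   52, 1706], dtype=int32), array([480.12703007, 352.84535156]), array([665.69335475,  66.93530417])), (array([ 436,  299,   98,   89, 2996], dtype=int32), array([480.12703007, 352.84535156]), array([665.69335475,  66.93530417])), (array([   4,  403,   60,   49, 1313], dtype=int32), array([480.12703007, 352.84535156]), array([665.69335475,  66.93530417]))]
[365.67410915 186.87270976] [287.61991373 189.84546929] [array([534.,  23.]), array([477., 109.]), array([191., 139.]), array([282., 188.]), array([522., 319.])]
```

```bash
python3 - <<'E'
from h import *
c=np.load('pics/top0.npy',allow_pickle=True).item()
for f in('top0','top2','top3','top4'):
    im=cv2.imread(f'pics/{f}.png'); hsv=cv2.cvtColor(im,cv2.COLOR_BGR2HSV)
    m=((hsv[...,0]>8)&(hsv[...,0]<20)&(hsv[...,1]>120)&(hsv[...,2]>60)).astype(np.uint8); n,l,st,ce=cv2.connectedComponentsWithStats(m)
    print(f,[(int(ce[i][0]),int(ce[i][1]),int(st[i,4])) for i in range(1,n) if st[i,4]>12 and ce[i][1]>90])
E
```

```text
top0 [(165, 108, 125), (389, 128, 358), (326, 191, 40), (348, 211, 16), (456, 277, 76), (383, 294, 50)]
top2 [(166, 108, 126), (389, 128, 355), (172, 174, 13)]
top3 [(166, 108, 126)]
top4 [(165, 108, 126), (389, 128, 357)]
```

No amber bottles are left on the bench, so I'm handing in.

```bash
python3 -c "
from workcell import env
print(env.hand_in())"
```

```text
the job is handed in; nothing more can be done
None
```

I finished the job and handed it in at about 64 s on the clock: both amber bottles stand in empty pockets, the cover lies on its ledges, a clip is on each end, and the knob is at the green mark. The last camera measurements agree with this, but the verdict was not shown.

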